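# Clear the lid, park the cars, shut the case

### The job

The little cars need putting away in the clear case, but the wooden tunnel and the traffic cone stand on its lid: first move both onto the cork mat, standing upright, then take the lid off and lay it flat on the shelf beside the case. Park every car that stands on the shelf in the case, upright on its wheels, one to a bay, then put the lid back on and press it down firmly for a moment so that it is fully home. Leave the bowl, the plant and the two-tray stack alone.

Things in the scene. Friction and masses are not known exactly. Their poses are not given: they have to be found in the camera images.
- case: Clear plastic car case, fixed: outside 180 (x) x 176 (y) x 44 mm high, walls 3 mm, floor 4 mm thick, open on top. Two crossing ribs (3 mm thick, 12 mm above the floor) part it into four bays of 85 (x) x 83 (y) mm, centres at x = +-44, y = +-43 mm. Origin: centre of the underside; z up. A car fits a bay along the case's x axis.
- lid: Loose grey lid, 180 g: panel 186 (x) x 182 (y) x 5 mm; under it a stepped plug 6 mm deep that drops between the case walls with 2.5 mm play a side, in line with the case, either way round. Origin: centre of the plug's underside (panel top at z = 11 mm): height 0 on the shelf, 38 mm above the case's origin when fully home, 44 mm if the plug sits on the walls.
- lid_handle (a point): Centre of the top of the lid's wooden bar handle, 43 mm above the lid's origin, axes as the lid. The bar is 60 mm long (x), 14 mm wide (y), 32 mm high above the panel. Once on the case the lid only rests there: pressing it home firmly means pushing straight down on it or its handle with about 10 N for half a second.
- arch: Loose wooden tunnel arch, 140 g, at first standing on the lid astride the handle: 104 mm wide (y, leg to leg), 44 mm deep (x, the way the tunnel runs), 68 mm high; the opening is about 68 mm wide and 50 mm high. Origin: middle between the legs at their feet; z up. Its flat front and back faces (44 mm apart) can be pinched at the crown from above.
- cone: Loose hard silicone toy traffic cone, 45 g, at first standing on the lid in front of the arch: base plate 50 x 50 x 7 mm, cone tapering from 36 mm across above the plate to 19 mm across at the top, 75 mm high. Origin: centre of the underside; z up.
- mat: Cork mat fixed on the shelf, 220 (x) x 150 (y) x 3 mm. Origin: centre of its underside. The tunnel arch and the cone belong on it.
- tier: Bystander: stack of two small clear trays (95 x 60 mm, 81 mm high together), each with a parked car that is fixed in it and is not part of the job. Origin: centre of the underside. Leave alone.
- bowl: Bystander: blue ceramic key bowl, 110 mm across, 45 mm high. Origin: centre of the underside. Leave alone.
- plant: Bystander: small plant in a clay pot, 68 mm across, 110 mm high. Origin: centre of the underside. Leave alone.
- car_saloon: Loose die-cast car, about 60 g (saloon, red, cabin in the middle, 28 mm high): 68 mm long (x, front at +x), body 32 mm wide (y) and 18 mm high with a narrower cabin (27 mm wide) on top. It does not roll. Origin: centre of the underside, at the wheels' foot; z up. Stands on the shelf at first; may be absent.
- car_hatch: Loose die-cast car, about 60 g (hatchback, black, cabin towards the back, 29 mm high): 68 mm long (x, front at +x), body 32 mm wide (y) and 18 mm high with a narrower cabin (27 mm wide) on top. It does not roll. Origin: centre of the underside, at the wheels' foot; z up. Stands on the shelf at first; may be absent.
- car_pickup: Loose die-cast car, about 60 g (pickup, silver, short cabin with an open bed behind, 30 mm high): 68 mm long (x, front at +x), body 32 mm wide (y) and 18 mm high with a narrower cabin (27 mm wide) on top. It does not roll. Origin: centre of the underside, at the wheels' foot; z up. Stands on the shelf at first; may be absent.
- car_van: Loose die-cast car, about 60 g (van, red, one long tall body, 32 mm high): 68 mm long (x, front at +x), body 32 mm wide (y) and 18 mm high with a narrower cabin (27 mm wide) on top. It does not roll. Origin: centre of the underside, at the wheels' foot; z up. Stands on the shelf at first; may be absent.
There are look-alikes about, which are no part of the job. What is shaped like the car_hatch but yellow is not meant.

How it is judged (in metres and radians):
On the way, in this order (a step that is already met when the one before it is completed fails the run):
1. the tunnel arch and the cone stand released on the cork mat (x of arch in the frame of mat between -0.11 and 0.11 m and y of arch in the frame of mat between -0.075 and 0.075 m and z of arch in the frame of mat between -0.002 and 0.008 m and angle between each of arch, cone's own z axis and vertical below 0.1 rad and x of cone in the frame of mat between -0.11 and 0.11 m and y of cone in the frame of mat between -0.075 and 0.075 m and z of cone in the frame of mat between -0.002 and 0.008 m and contact force between the fingers and arch below 0.1 N and linear speed of each of arch, cone below 0.03 m/s and contact force between the fingers and cone below 0.1 N), for 0.2 s.
2. the lid lies flat and released on the shelf, clear of the case (horizontal distance between lid and case above 0.15 m and height (world z) of lid below 0.006 m and angle between lid's own z axis and vertical below 0.05 rad and contact force between the fingers and lid below 0.1 N and linear speed of lid below 0.03 m/s), for 0.2 s.
3. every car stands released on its wheels in a bay of its own in the case (x of car_saloon in the frame of case between -0.087 and 0.087 m and y of car_saloon in the frame of case between -0.085 and 0.085 m and z of car_saloon in the frame of case between 0 and 0.008 m and angle between each of car_saloon, car_hatch, car_pickup, car_van's own z axis and vertical below 0.1 rad and x of car_hatch in the frame of case between -0.087 and 0.087 m and y of car_hatch in the frame of case between -0.085 and 0.085 m and z of car_hatch in the frame of case between 0 and 0.008 m and x of car_pickup in the frame of case between -0.087 and 0.087 m and y of car_pickup in the frame of case between -0.085 and 0.085 m and z of car_pickup in the frame of case between 0 and 0.008 m and x of car_van in the frame of case between -0.087 and 0.087 m and y of car_van in the frame of case between -0.085 and 0.085 m and z of car_van in the frame of case between 0 and 0.008 m and ((x of car_saloon in the frame of case below 0 m and x of car_hatch in the frame of case above 0 m) or (x of car_saloon in the frame of case above 0 m and x of car_hatch in the frame of case below 0 m) or (y of car_saloon in the frame of case below 0 m and y of car_hatch in the frame of case above 0 m) or (y of car_saloon in the frame of case above 0 m and y of car_hatch in the frame of case below 0 m)) and ((x of car_saloon in the frame of case below 0 m and x of car_pickup in the frame of case above 0 m) or (x of car_saloon in the frame of case above 0 m and x of car_pickup in the frame of case below 0 m) or (y of car_saloon in the frame of case below 0 m and y of car_pickup in the frame of case above 0 m) or (y of car_saloon in the frame of case above 0 m and y of car_pickup in the frame of case below 0 m)) and ((x of car_saloon in the frame of case below 0 m and x of car_van in the frame of case above 0 m) or (x of car_saloon in the frame of case above 0 m and x of car_van in the frame of case below 0 m) or (y of car_saloon in the frame of case below 0 m and y of car_van in the frame of case above 0 m) or (y of car_saloon in the frame of case above 0 m and y of car_van in the frame of case below 0 m)) and ((x of car_hatch in the frame of case below 0 m and x of car_pickup in the frame of case above 0 m) or (x of car_hatch in the frame of case above 0 m and x of car_pickup in the frame of case below 0 m) or (y of car_hatch in the frame of case below 0 m and y of car_pickup in the frame of case above 0 m) or (y of car_hatch in the frame of case above 0 m and y of car_pickup in the frame of case below 0 m)) and ((x of car_hatch in the frame of case below 0 m and x of car_van in the frame of case above 0 m) or (x of car_hatch in the frame of case above 0 m and x of car_van in the frame of case below 0 m) or (y of car_hatch in the frame of case below 0 m and y of car_van in the frame of case above 0 m) or (y of car_hatch in the frame of case above 0 m and y of car_van in the frame of case below 0 m)) and ((x of car_pickup in the frame of case below 0 m and x of car_van in the frame of case above 0 m) or (x of car_pickup in the frame of case above 0 m and x of car_van in the frame of case below 0 m) or (y of car_pickup in the frame of case below 0 m and y of car_van in the frame of case above 0 m) or (y of car_pickup in the frame of case above 0 m and y of car_van in the frame of case below 0 m)) and contact force between the fingers and car_saloon below 0.1 N and linear speed of each of car_saloon, car_hatch, car_pickup, car_van below 0.03 m/s and contact force between the fingers and car_hatch below 0.1 N and contact force between the fingers and car_pickup below 0.1 N and contact force between the fingers and car_van below 0.1 N), for 0.2 s.
4. the lid is back in its seat on the case and is pressed down with 6 N or more (its weight included) (horizontal distance between lid and case below 0.006 m and z of lid in the frame of case between 0.035 and 0.0405 m and angle between lid's own z axis and vertical below 0.025 rad and contact force between lid and case above 6 N), for 0.2 s.
At the end, for the whole second after the job is handed in: Arch and cone stand upright (0.1 rad) with their centres over the cork mat; every car stands on its wheels (0.1 rad) on the case floor in a bay of its own; the lid is on the case, centred within 6 mm, flat within 0.025 rad, down within 2.5 mm, at rest and released (x of arch in the frame of mat between -0.11 and 0.11 m and y of arch in the frame of mat between -0.075 and 0.075 m and z of arch in the frame of mat between -0.002 and 0.008 m and angle between each of arch, cone, car_saloon, car_hatch, car_pickup, car_van's own z axis and vertical below 0.1 rad and x of cone in the frame of mat between -0.11 and 0.11 m and y of cone in the frame of mat between -0.075 and 0.075 m and z of cone in the frame of mat between -0.002 and 0.008 m and x of car_saloon in the frame of case between -0.087 and 0.087 m and y of car_saloon in the frame of case between -0.085 and 0.085 m and z of car_saloon in the frame of case between 0 and 0.008 m and x of car_hatch in the frame of case between -0.087 and 0.087 m and y of car_hatch in the frame of case between -0.085 and 0.085 m and z of car_hatch in the frame of case between 0 and 0.008 m and x of car_pickup in the frame of case between -0.087 and 0.087 m and y of car_pickup in the frame of case between -0.085 and 0.085 m and z of car_pickup in the frame of case between 0 and 0.008 m and x of car_van in the frame of case between -0.087 and 0.087 m and y of car_van in the frame of case between -0.085 and 0.085 m and z of car_van in the frame of case between 0 and 0.008 m and ((x of car_saloon in the frame of case below 0 m and x of car_hatch in the frame of case above 0 m) or (x of car_saloon in the frame of case above 0 m and x of car_hatch in the frame of case below 0 m) or (y of car_saloon in the frame of case below 0 m and y of car_hatch in the frame of case above 0 m) or (y of car_saloon in the frame of case above 0 m and y of car_hatch in the frame of case below 0 m)) and ((x of car_saloon in the frame of case below 0 m and x of car_pickup in the frame of case above 0 m) or (x of car_saloon in the frame of case above 0 m and x of car_pickup in the frame of case below 0 m) or (y of car_saloon in the frame of case below 0 m and y of car_pickup in the frame of case above 0 m) or (y of car_saloon in the frame of case above 0 m and y of car_pickup in the frame of case below 0 m)) and ((x of car_saloon in the frame of case below 0 m and x of car_van in the frame of case above 0 m) or (x of car_saloon in the frame of case above 0 m and x of car_van in the frame of case below 0 m) or (y of car_saloon in the frame of case below 0 m and y of car_van in the frame of case above 0 m) or (y of car_saloon in the frame of case above 0 m and y of car_van in the frame of case below 0 m)) and ((x of car_hatch in the frame of case below 0 m and x of car_pickup in the frame of case above 0 m) or (x of car_hatch in the frame of case above 0 m and x of car_pickup in the frame of case below 0 m) or (y of car_hatch in the frame of case below 0 m and y of car_pickup in the frame of case above 0 m) or (y of car_hatch in the frame of case above 0 m and y of car_pickup in the frame of case below 0 m)) and ((x of car_hatch in the frame of case below 0 m and x of car_van in the frame of case above 0 m) or (x of car_hatch in the frame of case above 0 m and x of car_van in the frame of case below 0 m) or (y of car_hatch in the frame of case below 0 m and y of car_van in the frame of case above 0 m) or (y of car_hatch in the frame of case above 0 m and y of car_van in the frame of case below 0 m)) and ((x of car_pickup in the frame of case below 0 m and x of car_van in the frame of case above 0 m) or (x of car_pickup in the frame of case above 0 m and x of car_van in the frame of case below 0 m) or (y of car_pickup in the frame of case below 0 m and y of car_van in the frame of case above 0 m) or (y of car_pickup in the frame of case above 0 m and y of car_van in the frame of case below 0 m)) and horizontal distance between lid and case below 0.006 m and z of lid in the frame of case between 0.035 and 0.0405 m and angle between lid's own z axis and vertical below 0.025 rad and contact force between the fingers and lid below 0.1 N and linear speed of lid below 0.03 m/s); the robot touches nothing.
It fails at once if a bystander (bowl, plant, tray stack) is moved by more than 30 mm (distance of any of tier, bowl, plant from where it was at the start of the episode above 0.03 m).
Of car_saloon, car_hatch, car_pickup, car_van only 2 to 4 are there at a start; the rules pass over those that are not, and their reading is None.
At some moment in a run one of car_saloon, car_hatch, car_pickup, car_van may be knocked a few centimetres aside while the robot is not near it.
It also fails if it takes over 210 s, if anything falls off the work surface, if the arm or the gripper's body presses on something with over 40 N, if the wrist force passes 120 N, or if a joint passes its speed limit or range.

### The arm

A 6-joint arm with a two-finger parallel gripper is mounted at the origin on the work surface. World frame = base frame: x ahead of the robot, y to its left, z up, the work surface at z = 0. Lengths are in mm, angles in degrees, forces in N, time in s.
With the tool pointing down it reaches from about 275 to 875 mm from the base axis. Payload 12.5 kg.
Tool frame: the origin (TCP) lies at the centre of the arm's flange, where the gripper is bolted on; the fingertips stand 173 mm ahead of it and the grasp point (between the pads) lies 155 mm ahead of it; z points along the fingers, y is the direction in which the jaws open and shut (so a half turn about z gives the same grasp; the last joint's range is limited). The gripper opens to 85 mm and grips with 20 to 120 N. Pads are 22 mm wide; open, the fingers measure 114 mm over their backs; the gripper's body (76 mm by 85 mm) begins 54 mm behind the grasp point. The pads swing forward as they close: fully open they stand 13 mm farther back than shut.
Start: joints at [60.642, 20.094, 94.641, -0, 65.266, -4.847], TCP at [228.147, 500.435, 404.69] pointing down, gripper open.
Joint ranges: [-157.81, 157.81], [-45, 120.19], [0.68, 151.7], [-89.99, 269.99], [4.06, 180], [-164.3, 164.3]. Speed limits (degrees/s): [127.2, 127.2, 159.86, 180, 180, 180].

### API

Orientations are given as a 3x3 rotation matrix whose columns are the frame's x, y, z axes.
In Python, from cell import env gives the robot as it stands. The module is installed in compiled form; this text tells all that it offers.
- The arm moves only by the tool apply_moves, never from a script. Its argument "increments" is one flat list of numbers, 7 for each row, row after row: the opening, from -1 (shut) to 1 (fully open), then the shift along the tool's x, y, z in mm, then the turn, a rotation vector about the tool's x, y, z in rad. A call has 1 to 10 rows; each row is the pose to reach, as a shift and turn from the pose commanded when the call began, along the tool's axes at that moment; what a row does not reach only later rows make up. A row lasts 1/12 s, in which the tool goes at most 41.7 mm and 7.16 degrees, less where a joint would pass 70% of its speed; a pose out of reach is approached as far as the arm can. A call with a gripper value outside its range is refused whole. The fingers move at their own pace and stop on an object; the grip force is fixed at half the most. Time passes only in rows, so rows that repeat a pose let the fingers close. It gives the time, the measured TCP pose, the force and the opening at its end, in the units of the state.
- env.get_state(): the state, without advancing time (a new reading comes with each control period).
- env.camera(name): name is "side" or "top"; returns (picture, depth): 384x512x3 uint8, red, green, blue; 384x512 float32, mm along the optical axis (not along the pixel's ray), 0 where there is no reading.
- env.calibration(name): a dict with "fx", "fy", "cx", "cy" (pixels), "k1" (the pictures are not rectified: a ray, as slopes to the right and down, at radius r is drawn at 1 + k1 r^2 times it, then the intrinsics apply), "position" and "attitude" of the camera in the world. Camera axes: x right, y down, z forward; pixel columns grow to the right and rows downward; lengths in mm; the calibration is good to about 2 mm. A picture is of the moment at which its call begins. calibration takes no time and is no camera call.
- env.close_job(): hands the job in, once; it reports no verdict.
The state is a dict: "clock": time; "qpos": joint angles; "joint_velocities": joint speeds; "joint_efforts": joint torques, N m; "eef_pos": TCP position; "orientation": TCP orientation; "force": force on the tool from outside, world axes, zero at the start; "wrist_torque": the same for the moment, N m; "gripper_width": finger opening in mm.
Only numpy, scipy, OpenCV 4.12 (cv2) and the standard library are available. Lean on these libraries where they do the work, as an engineer would, in place of code of your own. Each camera call takes 0.05 s, during which the arm holds its last target.

## Working session

There is one attempt and no reset: what is moved stays moved. The work goes in short steps, Python scripts to look and compute and a tool call to move; the robot and the scene stay as the last step left them, time stands still between calls to the robot, and variables do not carry over. Pictures are saved under pics/ and viewed, and the job is handed in when it is done.

Besides the shell and the picture viewer there is one more tool, called after ">>>" as a command line: name --argument value ..., lists and objects as JSON in quotes. apply_moves: Moves the arm, as the interface text tells. Its arguments: {"type":"object","properties":{"increments":{"type":"array"}},"required":["increments"]}

```bash
mkdir -p pics; cat > h.py <<'E'
import numpy as np, cv2
from cell import env
def snap(name,fn=None):
    p,d=env.camera(name)
    if fn: cv2.imwrite('pics/'+fn,p[:,:,::-1])
    return p,d
def cal(name):
    c=env.calibration(name); K=np.array([[c['fx'],0,c['cx']],[0,c['fy'],c['cy']],[0,0,1.]])
    return K,c['k1'],np.array(c['position'],float),np.array(c['attitude'],float)
def cloud(name,d):
    K,k1,P,R=cal(name)
    h,w=d.shape
    v,u=np.mgrid[0:h,0:w].astype(float)
    xd=(u-K[0,2])/K[0,0]; yd=(v-K[1,2])/K[1,1]
    x,y=xd.copy(),yd.copy()
    for _ in range(10):
        f=1+k1*(x*x+y*y); x=xd/f;y=yd/f
    pc=np.stack([x*d,y*d,d],-1)
    W=pc@R.T+P
    W[d==0]=np.nan
    return W
def proj(name,pts):
    K,k1,P,R=cal(name)
    c=(np.atleast_2d(pts)-P)@R
    x=c[:,0]/c[:,2];y=c[:,1]/c[:,2];f=1+k1*(x*x+y*y)
    return np.stack([K[0,0]*x*f+K[0,2],K[1,1]*y*f+K[1,2]],-1)
E
python3 - <<'E'
from h import *
s=env.get_state();print(s)
for n in('side','top'):
    p,d=snap(n,n+'0.png');np.savez(n+'0.npz',p=p,d=d)
    print(n,env.calibration(n))
E
```

```text
{'clock': 0.0, 'qpos': array([ 6.06437484e+01,  2.01229603e+01,  9.46764138e+01,  4.72134131e-04,
        6.52655679e+01, -4.84616897e+00]), 'joint_velocities': array([-0.00635494, -0.00865175,  0.0716778 , -0.03709405,  0.03216805,
        0.02854405]), 'joint_efforts': array([ 2.21124341e-03, -5.06102836e+01, -2.91408509e+01, -4.58954116e-05,
        4.49945015e-03, -1.26953211e-05]), 'eef_pos': array([228.07251028, 500.34032516, 404.17503175]), 'orientation': array([[-9.09886820e-01,  4.14856190e-01, -5.62184747e-04],
       [ 4.14856558e-01,  9.09886294e-01, -9.84234202e-04],
       [ 1.03208544e-04, -1.12876776e-03, -9.99999358e-01]]), 'force': array([0.16824858, 0.58744452, 0.10648254]), 'wrist_torque': array([-0.03913425,  0.05133955, -0.02362778]), 'gripper_width': 85.5627572426272}
side {'fx': 355.11024484439514, 'fy': 355.11024484439514, 'cx': 257.46933732487594, 'cy': 193.72332943706192, 'k1': -0.009076497798048226, 'position': array([ 159.70990123, -726.93255493,  769.19381107]), 'attitude': array([[ 0.83485051, -0.36868326,  0.40877534],
       [-0.55022233, -0.53631171,  0.64001964],
       [-0.01673352, -0.75923804, -0.65059786]])}
top {'fx': 396.6650214869263, 'fy': 396.6650214869263, 'cx': 256.1383761051735, 'cy': 193.4277233342208, 'k1': -0.1310544540021384, 'position': array([ 548.85379805,  -52.8540709 , 1062.08897747]), 'attitude': array([[ 0.0136402 , -0.99773835,  0.06581895],
       [-0.99967308, -0.01218378,  0.02247865],
       [-0.02162589, -0.06610404, -0.99757836]])}
```

```bash
python3 - <<'E'
import cv2
for n in('side','top'):
    p=cv2.imread(f'pics/{n}0.png');cv2.imwrite(f'pics/{n}0b.png',cv2.resize(p,(800,600),interpolation=cv2.INTER_CUBIC))
E
```

```text
(no output)
```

View pics/top0b.png

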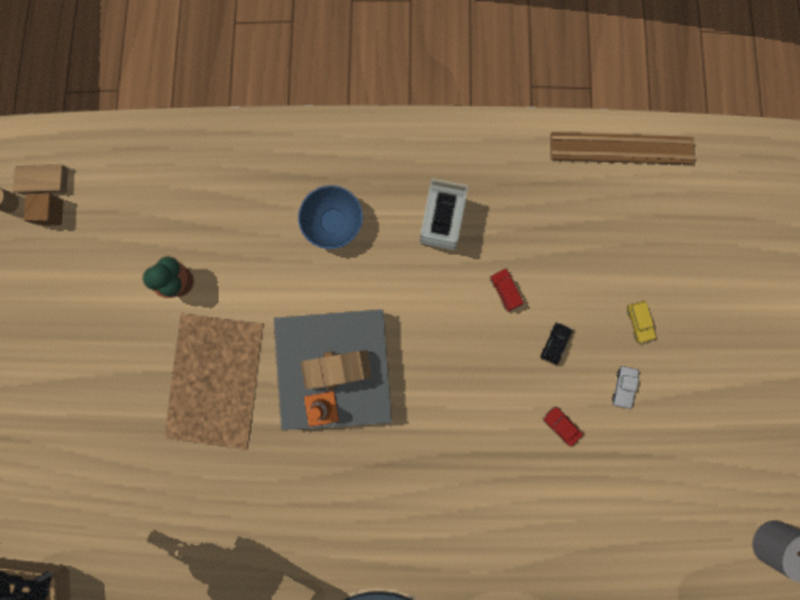

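View pics/side0b.png

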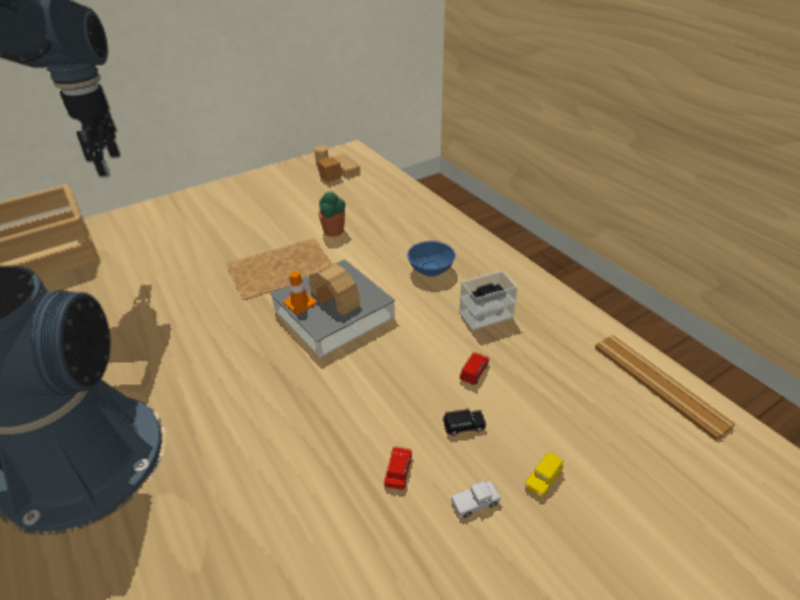

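The top view (800x600) shows the mat at (215,380), the lid on the case at (333,370), the arch at (335,369) and the cone at (321,407). The cars are red (507,291), black (557,344), silver (627,387) and red (563,426). A yellow hatch look-alike stands at (642,322) and is not meant. The tray stack is at (444,214). All four cars are present. Next I measure them.

```bash
cat >> h.py <<'E'
def blob(W,m,lab):
    pts=W[m]; pts=pts[np.isfinite(pts).all(1)]
    r=cv2.minAreaRect(pts[:,:2].astype(np.float32))
    print(lab,'n',len(pts),'rect c',np.round(r[0],1),'size',np.round(r[1],1),'ang',round(r[2],1),'z',np.round(np.percentile(pts[:,2],[2,50,98]),1))
    return r
E
python3 - <<'E'
from h import *
z=np.load('top0.npz');d=z['d'];p=z['p'];W=cloud('top',d)
Z=W[...,2]
print('table z',np.nanmedian(Z[300:330,250:350]))
hsv=cv2.cvtColor(p,cv2.COLOR_RGB2HSV)
m=((Z>8)&(W[...,0]<900)&(W[...,0]>200)&(abs(W[...,1])<520)).astype(np.uint8)
n,l,st,ce=cv2.connectedComponentsWithStats(m)
for i in range(1,n):
    if st[i,4]>40: 
        print(i,np.round(ce[i])); blob(W,l==i,i); print('   hsv',np.median(hsv[l==i],0))
box=lambda a,b,c,e:(slice(b,e),slice(a,c))
# mat
mm=np.zeros(d.shape,bool);mm[195:290,100:170]=1
mat=mm&(hsv[...,0]<15)&(hsv[...,1]>90)&(Z<12)&(Z>1.2)
blob(W,mat,'mat')
lab=(Z>40)&(Z<62)&mm.copy().__class__(d.shape) if 0 else None
L=(Z>44)&(Z<60); L[:, :170]=0;L[:,255:]=0;L[:190]=0;L[280:]=0
blob(W,L,'lid')
A=(Z>80);A[:, :170]=0;A[:,255:]=0;A[:190]=0;A[280:]=0
n,l,st,ce=cv2.connectedComponentsWithStats(A.astype(np.uint8))
for i in range(1,n):
  if st[i,4]>5: print(ce[i]);blob(W,l==i,'hi')
E
```

```text
table z -0.17256386715212102
1 [393.  98.]
1 n 568 rect c [ 886.3 -404.7] size [ 27.5 230.5] ang 0.1 z [ 8.1 10.  14.5]
   hsv [ 15. 130. 114.]
2 [284. 137.]
2 n 983 rect c [763.7 -99.6] size [60.1 96.9] ang 79.4 z [22.6 59.9 82.7]
   hsv [ 50.  12. 123.]
3 [211. 138.]
3 n 1096 rect c [760.4  90.4] size [108.3 105.9] ang 0.9 z [ 8.7 24.  46.2]
   hsv [106. 111.  83.]
10 [108. 178.]
10 n 616 rect c [647.5 357.5] size [59.4 67.1] ang 38.9 z [ 17.5  84.7 109.2]
   hsv [73. 97. 61.]
11 [324. 185.]
11 n 323 rect c [ 642.4 -207.2] size [67.6 31.3] ang 27.0 z [11.8 29.8 34.4]
   hsv [  1. 186. 131.]
12 [410. 205.]
12 n 314 rect c [ 590.4 -442.5] size [67.5 32.6] ang 17.2 z [10.8 24.5 31.3]
   hsv [ 24.  173.  167.5]
13 [212. 236.]
13 n 5142 rect c [503.8  81.4] size [187.1 184. ] ang 5.0 z [ 44.9  49.3 118.4]
   hsv [70. 13. 93.]
15 [356. 220.]
15 n 330 rect c [ 551.3 -294.6] size [33.7 68.7] ang 66.2 z [ 9.9 25.5 31.4]
   hsv [90. 28. 31.]
20 [400. 247.]
20 n 323 rect c [ 478.8 -414.2] size [33.8 69.6] ang 78.4 z [ 9.6 18.  32.3]
   hsv [ 90.   2. 147.]
28 [360. 273.]
28 n 311 rect c [ 412.8 -304.8] size [67.9 33.8] ang 45.6 z [13.3 21.3 30. ]
   hsv [  1. 186. 129.]
32 [ 15. 375.]
32 n 473 rect c [213.4 462.7] size [68.8 31.7] ang 61.5 z [253.  308.7 345.9]
   hsv [90. 38. 24.]
mat n 1085 rect c [477.7 294. ] size [147.3 214.9] ang 83.6 z [1.3 3.3 6.9]
lid n 4121 rect c [503.8  81.4] size [187.1 184. ] ang 5.0 z [45.  48.8 55.8]
[214.22365039 236.3933162 ]
hi n 778 rect c [507.1  70.7] size [ 58.2 102.9] ang 12.2 z [ 81.4 111.7 119.5]
[203.15315315 262.83783784]
hi n 111 rect c [442.3  94.4] size [26.  22.2] ang 35.8 z [ 83.6 115.9 126.1]
```

```bash
python3 - <<'E'
from h import *
for n in('top','side'):
    z=np.load(n+'0.npz');d=z['d'];p=z['p'];W=cloud(n,d);X,Y,Z=W[...,0],W[...,1],W[...,2]
    hsv=cv2.cvtColor(p,cv2.COLOR_RGB2HSV)
    near=(X>380)&(X<630)&(Y>-40)&(Y<200)
    org=near&(hsv[...,0]<14)&(hsv[...,1]>190)
    blob(W,org&(Z<64)&(Z>50),n+' conebase'); 
    blob(W,near&(X<465)&(Z>112),n+' conetop')
    a=near&(X>470)
    blob(W,a&(Z>114),n+' archtop');blob(W,a&(Z>104)&(Z<112),n+' arch104-112');blob(W,a&(Z>60),n+' arch60')
    blob(W,near&(Z>44)&(Z<54),n+' lid')
    pm=(X>340)&(X<620)&(Y>190)&(Y<400)&(Z>1.5)&(Z<8)
    cars=[('pickup',479,-414),('redA',642,-207),('black',551,-295),('redB',413,-305),('yellow',590,-442)]
    for c,x,y in cars:
        blob(W,(np.hypot(X-x,Y-y)<50)&(Z>5),n+' '+c); blob(W,(np.hypot(X-x,Y-y)<50)&(Z>24),n+' '+c+' cabin')
p=cv2.imread('pics/top0.png')[165:300,300:430];cv2.imwrite('pics/cars0.png',cv2.resize(p,None,fx=4.4,fy=4.4,interpolation=cv2.INTER_CUBIC))
E
```

```text
top conebase n 4 rect c [435.8  90.7] size [16.2 48. ] ang 52.5 z [53.6 56.8 63.6]
top conetop n 60 rect c [441.5  96.7] size [19.5 17.4] ang 64.2 z [113.  123.  126.2]
top archtop n 326 rect c [506.4  71.4] size [44.  52.2] ang 11.3 z [114.2 116.5 120.1]
top arch104-112 n 166 rect c [506.8  71.1] size [43.9 79.1] ang 10.4 z [104.2 108.4 111.9]
top arch60 n 838 rect c [505.6  71.7] size [ 60.2 110. ] ang 11.1 z [ 72.8 110.3 119.5]
top lid n 3939 rect c [503.8  81.4] size [187.1 184. ] ang 5.0 z [45.  48.6 52.7]
top pickup n 330 rect c [ 478.  -415.2] size [58.6 69.4] ang 73.7 z [ 8.  17.8 32.3]
top pickup cabin n 95 rect c [ 486.8 -415.2] size [28.3 25. ] ang 72.9 z [24.9 29.1 33.2]
top redA n 330 rect c [ 641.5 -205.3] size [67.8 35. ] ang 26.4 z [ 8.1 29.6 34.4]
top redA cabin n 217 rect c [ 636.4 -211.3] size [52.7 28.2] ang 27.2 z [26.3 30.9 34.7]
top black n 333 rect c [ 552.8 -295.2] size [33.7 72. ] ang 66.2 z [ 9.3 25.5 31.4]
top black cabin n 178 rect c [ 542.  -291.1] size [27.5 45. ] ang 65.2 z [24.9 28.1 31.8]
top redB n 316 rect c [ 402.  -299.7] size [69.5 67. ] ang 59.
[... 985 characters left out ...]
ide redA n 246 rect c [ 643.3 -212. ] size [68.7 31.7] ang 25.2 z [ 8.6 30.5 35.3]
side redA cabin n 152 rect c [ 637.  -213.9] size [54.7 27.3] ang 25.3 z [24.5 32.5 35.5]
side black n 350 rect c [ 546.6 -310. ] size [62.2 69.1] ang 68.5 z [ 7.5 20.9 32.4]
side black cabin n 156 rect c [ 543.  -291.9] size [28.4 43.8] ang 64.5 z [24.6 29.5 32.7]
side redB n 361 rect c [ 412.  -307.5] size [68.2 32.8] ang 44.7 z [ 7.8 20.5 30.7]
side redB cabin n 156 rect c [ 411.2 -308.8] size [38.  27.4] ang 45.9 z [24.7 28.4 31.1]
side yellow n 405 rect c [ 587.1 -436.1] size [67.6 50.1] ang 16.6 z [ 8.5 23.  31.7]
side yellow cabin n 200 rect c [ 599.5 -441. ] size [46.5 27.3] ang 16.1 z [24.7 29.1 32.1]
```

View pics/cars0.png

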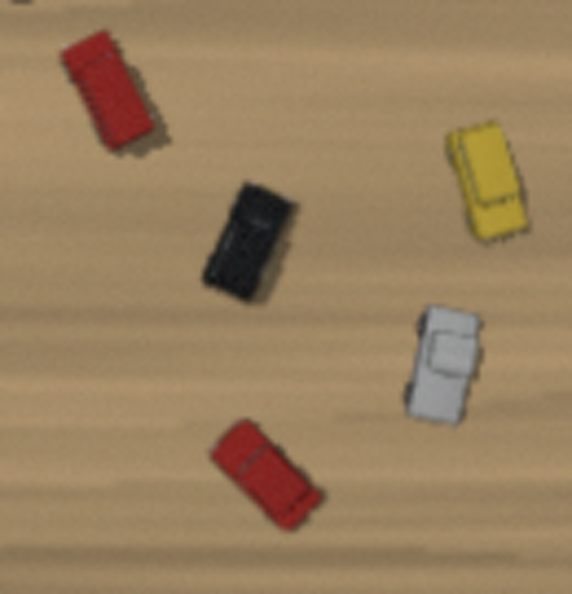

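The crop shows the van, red with one long body, at (110,92), the black hatch at (250,240), the silver pickup at (445,365) and the red saloon at (267,475). The yellow hatch-shaped car at (485,180) is the excluded look-alike. The cone comes first, because it stands in the way of the arch grasp.

```bash
cat > plan.py <<'E'
# usage: plan.py "x y z phi" ...   TCP targets world; prints rows in tool axes from measured pose
import sys
from h import *
from scipy.spatial.transform import Rotation as Ro
s=env.get_state();P=s['eef_pos'];R=s['orientation']
print('t',round(s['clock'],2),'tcp',np.round(P,1),'phi',round(np.degrees(np.arctan2(R[1,1],R[0,1])),1),'w',round(s['gripper_width'],1),'F',np.round(s['force'],1),'q',np.round(s['qpos']))
for a in sys.argv[1:]:
    x,y,z,ph=map(float,a.split());c0=np.arctan2(R[1,1],R[0,1])
    ph=np.radians(ph); ph=c0+(ph-c0+np.pi/2)%np.pi-np.pi/2
    yv=np.array([np.cos(ph),np.sin(ph),0]);zv=np.array([0,0,-1.]);xv=np.cross(yv,zv)
    T=np.stack([xv,yv,zv],1)
    print(a,'->',np.round(R.T@(np.array([x,y,z])-P),1),np.round(Ro.from_matrix(R.T@T).as_rotvec(),4))
E
python3 plan.py "441.5 96 330 90" "441.5 96 255 90"
```

```text
t 0.1 tcp [228.1 500.3 404.2] phi 65.5 w 85.2 F [-0.5 -0.5  0.3] q [61. 20. 95. -0. 65. -5.]
441.5 96 330 90 -> [-361.9 -279.3   74.5] [-1.100e-03 -3.000e-04 -4.278e-01]
441.5 96 255 90 -> [-361.9 -279.2  149.5] [-1.100e-03 -3.000e-04 -4.278e-01]
```

>>> apply_moves --increments '[1, -362, -279, 74, -0.001, 0, -0.428, 1, -362, -279, 74, -0.001, 0, -0.428, 1, -362, -279, 74, -0.001, 0, -0.428, 1, -362, -279, 74, -0.001, 0, -0.428, 1, -362, -279, 74, -0.001, 0, -0.428, 1, -362, -279, 74, -0.001, 0, -0.428, 1, -362, -279, 74, -0.001, 0, -0.428, 1, -362, -279, 74, -0.001, 0, -0.428, 1, -362, -279, 74, -0.001, 0, -0.428, 1, -362, -279, 74, -0.001, 0, -0.428]'

```text
clock: 0.93
eef_pos: [417.1, 142.0, 339.1]
orientation: [[-1.0, -0.0, 0.0], [-0.0, 1.0, 0.001], [-0.0, 0.001, -1.0]]
force: [0.4, 0.6, -0.1]
gripper_width: 85.3
```

```bash
python3 plan.py "441.5 96 330 90" "441.5 96 255 90"
```

```text
t 0.93 tcp [417.1 142.  339.1] phi 90.0 w 85.3 F [ 0.4  0.6 -0.1] q [ 13.  14. 114.   0.  52. -77.]
441.5 96 330 90 -> [-24.4 -46.    9.1] [0.001  0.0002 0.0003]
441.5 96 255 90 -> [-24.4 -46.1  84.1] [0.001  0.0002 0.0003]
```

>>> apply_moves --increments '[1, -24, -46, 9, 0, 0, 0, 1, -24, -46, 9, 0, 0, 0, 1, -24, -46, 9, 0, 0, 0, 1, -24, -46, 9, 0, 0, 0]'

```text
clock: 1.27
eef_pos: [440.6, 97.9, 330.1]
orientation: [[-1.0, 0.001, -0.001], [0.001, 1.0, 0.001], [0.001, 0.001, -1.0]]
force: [0.0, 0.9, 0.1]
gripper_width: 85.2
```

```bash
python3 plan.py "441.5 96 330 90" "441.5 96 255 90"; python3 - <<'E'
from h import *
p,d=snap('side');cv2.imwrite('pics/s1.png',cv2.resize(p[120:270,130:300,::-1],None,fx=4,fy=4,interpolation=cv2.INTER_CUBIC))
E
```

```text
t 1.27 tcp [440.6  97.9 330.1] phi 89.9 w 85.2 F [0.  0.9 0.1] q [  7.  16. 113.   0.  51. -83.]
441.5 96 330 90 -> [-0.9 -1.9  0.1] [ 0.0011 -0.0007 -0.0014]
441.5 96 255 90 -> [-1.  -1.9 75.1] [ 0.0011 -0.0007 -0.0014]
```

View pics/s1.png

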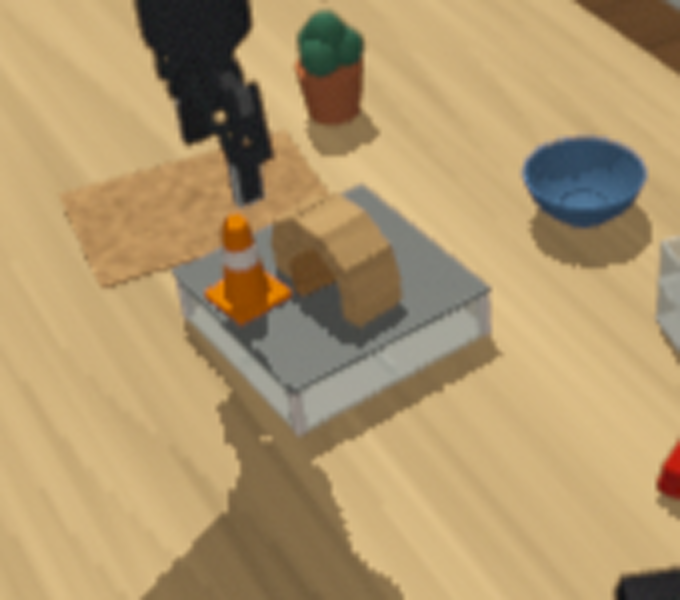

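The picture shows the open gripper directly above the cone at (240,260), so I descend and close on it.

>>> apply_moves --increments '[1, -0.5, -1, 35, 0.001, 0, 0, 1, -0.5, -1, 60, 0.001, 0, 0, 1, -0.5, -1, 75, 0.001, 0, 0, 1, -0.5, -1, 75, 0.001, 0, 0, -1, -0.5, -1, 75, 0.001, 0, 0, -1, -0.5, -1, 75, 0.001, 0, 0, -1, -0.5, -1, 75, 0.001, 0, 0, -1, -0.5, -1, 75, 0.001, 0, 0, -1, -0.5, -1, 75, 0.001, 0, 0, -1, -0.5, -1, 75, 0.001, 0, 0]'

```text
clock: 2.15
eef_pos: [441.4, 97.1, 256.5]
orientation: [[-1.0, -0.0, 0.002], [-0.0, 1.0, 0.0], [-0.002, 0.0, -1.0]]
force: [-3.8, 0.4, 12.4]
gripper_width: 24.8
```

```bash
python3 plan.py "441 96 300 90"  "415 297 300 90" "415 297 212 90"
```

```text
t 2.15 tcp [441.4  97.1 256.5] phi 90.0 w 24.8 F [-3.8  0.4 12.4] q [  7.  23. 116.   0.  41. -84.]
441 96 300 90 -> [  0.4  -1.1 -43.5] [0.0002 0.0015 0.0002]
415 297 300 90 -> [ 26.3 199.9 -43.5] [0.0002 0.0015 0.0002]
415 297 212 90 -> [ 26.5 199.9  44.5] [0.0002 0.0015 0.0002]
```

>>> apply_moves --increments '[-1, 0, 0, -15, 0, 0, 0, -1, 0, 0, -35, 0, 0, 0, -1, 0, 0, -55, 0, 0, 0, -1, 9, 66, -65, 0, 0, 0, -1, 15, 100, -65, 0, 0, 0, -1, 20, 130, -65, 0, 0, 0, -1, 24, 160, -65, 0, 0, 0, -1, 26, 185, -65, 0, 0, 0, -1, 26, 200, -60, 0, 0, 0, -1, 26, 200, -60, 0, 0, 0]'

```text
clock: 2.98
eef_pos: [414.6, 299.3, 315.1]
orientation: [[-1.0, -0.003, 0.0], [-0.003, 1.0, 0.001], [-0.0, 0.001, -1.0]]
force: [-0.0, -1.3, -0.7]
gripper_width: 25.1
```

```bash
python3 plan.py "415 297 250 90" "415 297 212 90"; python3 - <<'E'
from h import *
p,d=snap('side');cv2.imwrite('pics/s2.png',cv2.resize(p[80:250,100:290,::-1],None,fx=4,fy=4,interpolation=cv2.INTER_CUBIC))
E
```

```text
t 2.98 tcp [414.6 299.3 315.1] phi 90.2 w 25.1 F [-0.  -1.3 -0.7] q [ 31.  23. 105.   0.  52. -60.]
415 297 250 90 -> [-0.3 -2.3 65.1] [0.0005 0.0004 0.0028]
415 297 212 90 -> [ -0.3  -2.3 103.1] [0.0005 0.0004 0.0028]
```

View pics/s2.png

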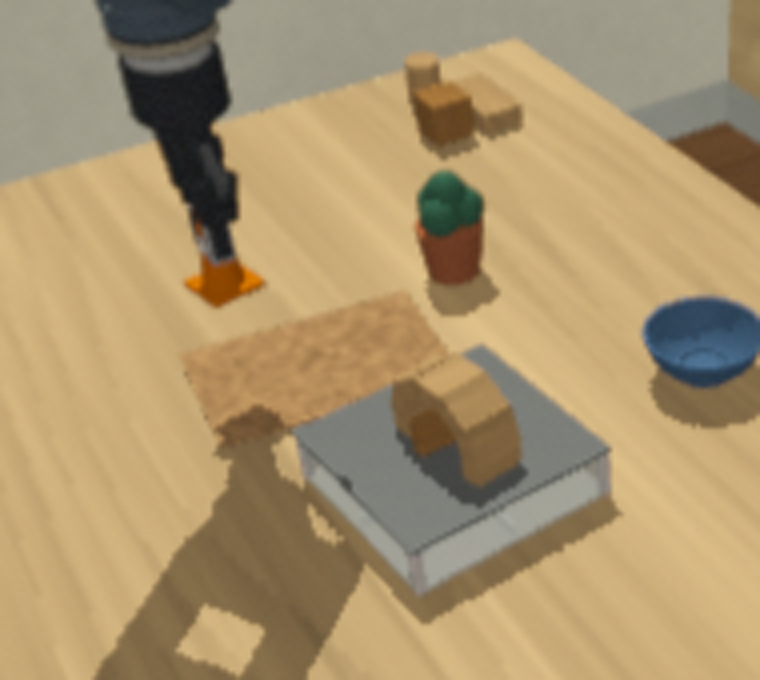

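The cone hangs upright in the gripper at (225,280). I lower it in stages and watch the force.

>>> apply_moves --increments '[-1, 0, -2, 40, 0, 0, 0.003, -1, 0, -2, 75, 0, 0, 0.003, -1, 0, -2, 90, 0, 0, 0.003, -1, 0, -2, 97, 0, 0, 0.003, -1, 0, -2, 100, 0, 0, 0.003, -1, 0, -2, 100, 0, 0, 0.003]'

```text
clock: 3.53
eef_pos: [415.6, 294.6, 215.8]
orientation: [[-1.0, 0.003, 0.001], [0.003, 1.0, 0.0], [-0.001, 0.0, -1.0]]
force: [0.0, -0.3, 0.4]
gripper_width: 25.2
```

```bash
python3 plan.py "415 297 210 90"; python3 - <<'E'
from h import *
p,d=snap('side');W=cloud('side',d);hsv=cv2.cvtColor(p,cv2.COLOR_RGB2HSV)
X,Y,Z=[W[...,i] for i in range(3)]
o=(hsv[...,0]<14)&(hsv[...,1]>200)&(np.hypot(X-415,Y-297)<60)&(Z<25)
blob(W,o,'cone'); print(np.round(np.sort(Z[o])[:20],1))
E
```

```text
t 3.53 tcp [415.6 294.6 215.8] phi 89.8 w 25.2 F [ 0.  -0.3  0.4] q [ 30.  32. 108.  -0.  40. -60.]
415 297 210 90 -> [0.6 2.4 5.8] [ 0.0001  0.0005 -0.0035]Traceback (most recent call last):
  File "<stdin>", line 5, in <module>
  File "h.py", line 30, in blob
    print(lab,'n',len(pts),'rect c',np.round(r[0],1),'size',np.round(r[1],1),'ang',round(r[2],1),'z',np.round(np.percentile(pts[:,2],[2,50,98]),1))
                                                                                                              ~~~~~~~~~~~~~^^^^^^^^^^^^^^^^^^^^
    return _quantile_unchecked(
        a, q, axis, out, overwrite_input, method, keepdims, weights)
    return _ureduce(a,
                    func=_quantile_ureduce_func,
    ...<5 lines>...
                    overwrite_input=overwrite_input,
                    method=method)
    r = func(a, **kwargs)
    result = _quantile(arr,
                       quantiles=q,
    ...<2 lines>...
                       out=out,
                       weights=wgt)
    slices_having_nans = np.isnan(arr[-1, ...])
                                  ~~~^^^^^^^^^
IndexError: index -1 is out of bounds for axis 0 with size 0
```

Next I go down by small steps until it touches.

>>> apply_moves --increments '[-1, 0, 0, 3, 0, 0, 0, -1, 0, 0, 5, 0, 0, 0, -1, 0, 0, 5, 0, 0, 0, -1, 0, 0, 5, 0, 0, 0]'

```text
clock: 3.92
eef_pos: [415.3, 295.1, 210.7]
orientation: [[-1.0, 0.003, 0.001], [0.003, 1.0, 0.0], [-0.001, 0.0, -1.0]]
force: [0.9, -0.1, 0.6]
gripper_width: 25.1
```

```bash
python3 plan.py; python3 - <<'E'
from h import *
p,d=snap('side');cv2.imwrite('pics/s3.png',cv2.resize(p[110:220,110:250,::-1],None,fx=5,fy=5,interpolation=cv2.INTER_CUBIC))
E
```

```text
t 3.92 tcp [415.3 295.1 210.7] phi 89.8 w 25.1 F [ 0.9 -0.1  0.6] q [ 30.  33. 108.  -0.  39. -60.]
```

View pics/s3.png

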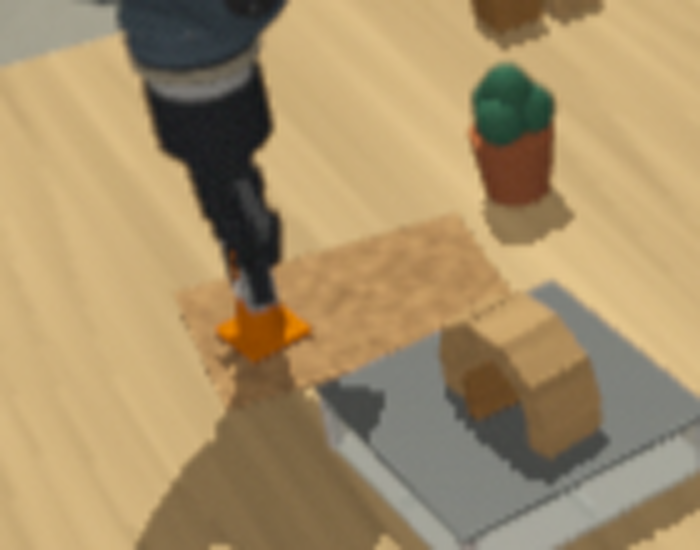

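The cone's base at (262,335) is about level with the mat. I step down another 3 mm, then release.

>>> apply_moves --increments '[-1, 0, 0, 1.5, 0, 0, 0, -1, 0, 0, 3, 0, 0, 0, -1, 0, 0, 3, 0, 0, 0]'

```text
clock: 4.22
eef_pos: [415.4, 295.3, 210.3]
orientation: [[-1.0, 0.002, 0.001], [0.002, 1.0, 0.0], [-0.001, 0.0, -1.0]]
force: [-13.6, -7.4, 45.9]
gripper_width: 25.0
```

Contact shows as 46 N, so I back off 2.5 mm and open.

>>> apply_moves --increments '[-1, 0, 0, -2.5, 0, 0, 0, -1, 0, 0, -2.5, 0, 0, 0, -0.2, 0, 0, -2.5, 0, 0, 0, 0.3, 0, 0, -2.5, 0, 0, 0, 1, 0, 0, -4, 0, 0, 0, 1, 0, 0, -4, 0, 0, 0, 1, 0, 0, -30, 0, 0, 0, 1, 0, 0, -65, 0, 0, 0, 1, 0, 0, -100, 0, 0, 0, 1, 0, 0, -110, 0, 0, 0]'

```text
clock: 5.05
eef_pos: [415.9, 295.5, 321.7]
orientation: [[-1.0, 0.003, 0.005], [0.003, 1.0, 0.003], [-0.005, 0.003, -1.0]]
force: [0.9, 0.5, 0.9]
gripper_width: 85.5
```

```bash
python3 plan.py "506.5 71 320 10.5" "506.5 71 267 10.5"; python3 - <<'E'
from h import *
p,d=snap('top');W=cloud('top',d)
X,Y,Z=[W[...,i] for i in range(3)]
blob(W,(np.hypot(X-415,Y-295)<45)&(Z>60)&(Z<100),'cone hi')
p,d=snap('side');cv2.imwrite('pics/s4.png',cv2.resize(p[110:220,110:250,::-1],None,fx=5,fy=5,interpolation=cv2.INTER_CUBIC))
E
```

```text
t 5.05 tcp [415.9 295.5 321.7] phi 89.8 w 85.5 F [0.9 0.5 0.9] q [ 30.  22. 105.  -0.  52. -60.]
506.5 71 320 10.5 -> [ -91.2 -224.2    1.6] [0.0061 0.0024 1.3848]
506.5 71 267 10.5 -> [ -90.9 -224.4   54.6] [0.0061 0.0024 1.3848]
cone hi n 53 rect c [418.7 296.2] size [15.1 20.8] ang 18.8 z [60.7 77.1 81.8]
```

View pics/s4.png

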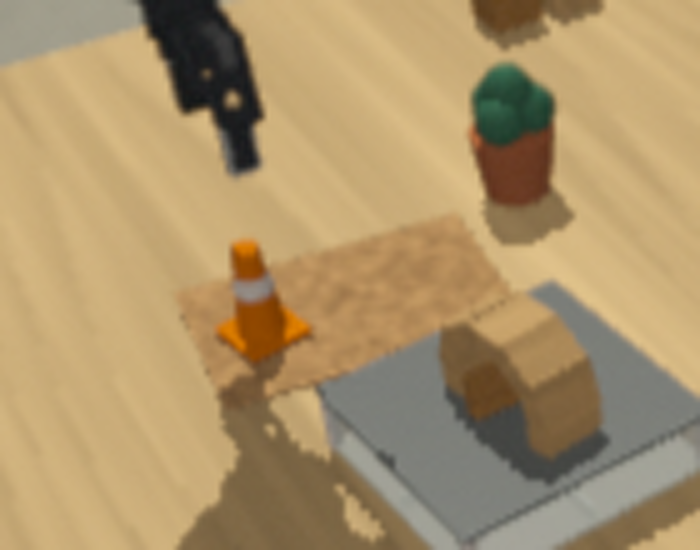

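The cone stands upright on the mat at (262,310). The arch is next.

>>> apply_moves --increments '[1, -91, -224, 2, 0.006, 0.002, 1.385, 1, -91, -224, 2, 0.006, 0.002, 1.385, 1, -91, -224, 2, 0.006, 0.002, 1.385, 1, -91, -224, 2, 0.006, 0.002, 1.385, 1, -91, -224, 2, 0.006, 0.002, 1.385, 1, -91, -224, 2, 0.006, 0.002, 1.385, 1, -91, -224, 2, 0.006, 0.002, 1.385, 1, -91, -224, 2, 0.006, 0.002, 1.385, 1, -91, -224, 2, 0.006, 0.002, 1.385, 1, -91, -224, 2, 0.006, 0.002, 1.385]'

```text
clock: 5.98
eef_pos: [505.3, 70.4, 313.6]
orientation: [[-0.306, 0.952, -0.007], [0.952, 0.306, -0.003], [-0.001, -0.007, -1.0]]
force: [1.0, -0.1, -0.6]
gripper_width: 85.4
```

```bash
python3 plan.py "506.5 71 320 10.5" "506.5 71 262 10.5"
```

```text
t 5.98 tcp [505.3  70.4 313.6] phi 17.8 w 85.4 F [ 1.  -0.1 -0.6] q [  3.  23. 105.  -0.  52. -15.]
506.5 71 320 10.5 -> [ 0.1  1.3 -6.4] [-0.0074  0.0015  0.1279]
506.5 71 262 10.5 -> [ 0.2  1.7 51.6] [-0.0074  0.0015  0.1279]
```

>>> apply_moves --increments '[1, 0, 1.5, 0, -0.007, 0.001, 0.128, 1, 0, 1.5, 0, -0.007, 0.001, 0.128, 1, 0, 1.5, 0, -0.007, 0.001, 0.128]'

```text
clock: 6.23
eef_pos: [506.7, 71.2, 314.1]
orientation: [[-0.192, 0.981, 0.0], [0.981, 0.192, -0.001], [-0.001, 0.0, -1.0]]
force: [0.6, 0.8, -0.4]
gripper_width: 85.6
```

```bash
python3 plan.py "506.5 71 262 10.5"
```

```text
t 6.23 tcp [506.7  71.2 314.1] phi 11.1 w 85.6 F [ 0.6  0.8 -0.4] q [  3.  23. 105.  -0.  52.  -8.]
506.5 71 262 10.5 -> [-0.1 -0.3 52.1] [0.0002 0.0006 0.0104]
```

>>> apply_moves --increments '[1, 0, 0, 30, 0, 0, 0.01, 1, 0, 0, 52, 0, 0, 0.01, 1, 0, 0, 52, 0, 0, 0.01, -1, 0, 0, 52, 0, 0, 0.01, -1, 0, 0, 52, 0, 0, 0.01, -1, 0, 0, 52, 0, 0, 0.01, -1, 0, 0, 52, 0, 0, 0.01, -1, 0, 0, 52, 0, 0, 0.01]'

```text
clock: 6.9
eef_pos: [507.5, 71.3, 264.9]
orientation: [[-0.18, 0.984, 0.005], [0.984, 0.18, -0.0], [-0.001, 0.005, -1.0]]
force: [-1.2, -0.5, 4.5]
gripper_width: 42.7
```

```bash
python3 plan.py "520 296 350 10.5" 
```

```text
t 6.9 tcp [507.5  71.3 264.9] phi 10.4 w 42.7 F [-1.2 -0.5  4.5] q [  3.  27. 107.  -0.  45.  -8.]
520 296 350 10.5 -> [218.7  53.1 -85.2] [ 0.0048  0.0012 -0.0025]
```

>>> apply_moves --increments '[-1, 0, 0, -15, 0, 0, 0, -1, 0, 0, -40, 0, 0, 0, -1, 0, 0, -65, 0, 0, 0, -1, 20, 6, -80, 0, 0, 0, -1, 55, 16, -80, 0, 0, 0, -1, 90, 25, -80, 0, 0, 0, -1, 125, 34, -80, 0, 0, 0, -1, 160, 44, -80, 0, 0, 0, -1, 195, 52, -80, 0, 0, 0, -1, 219, 58, -80, 0, 0, 0]'

```text
clock: 7.73
eef_pos: [524.3, 299.9, 344.2]
orientation: [[-0.181, 0.983, 0.004], [0.984, 0.181, 0.0], [-0.0, 0.004, -1.0]]
force: [-0.1, 0.4, -0.6]
gripper_width: 43.1
```

>>> apply_moves --increments '[-1, 0, 0, 0, 0, 0, 0, -1, 0, 0, 0, 0, 0, 0]'

```text
clock: 7.9
eef_pos: [524.4, 298.1, 343.7]
orientation: [[-0.182, 0.983, 0.003], [0.983, 0.182, -0.0], [-0.001, 0.003, -1.0]]
force: [0.4, -0.2, -1.3]
gripper_width: 43.0
```

```bash
python3 plan.py "525 296 222 10.5"; python3 - <<'E'
from h import *
p,d=snap('side');cv2.imwrite('pics/s5.png',cv2.resize(p[70:220,110:280,::-1],None,fx=4,fy=4,interpolation=cv2.INTER_CUBIC))
E
```

```text
t 7.9 tcp [524.4 298.1 343.7] phi 10.5 w 43.0 F [ 0.4 -0.2 -1.3] q [25. 29. 90. -0. 61. 15.]
525 296 222 10.5 -> [-2.100e+00 -1.000e-01  1.217e+02] [ 0.0028  0.0008 -0.0007]
```

View pics/s5.png

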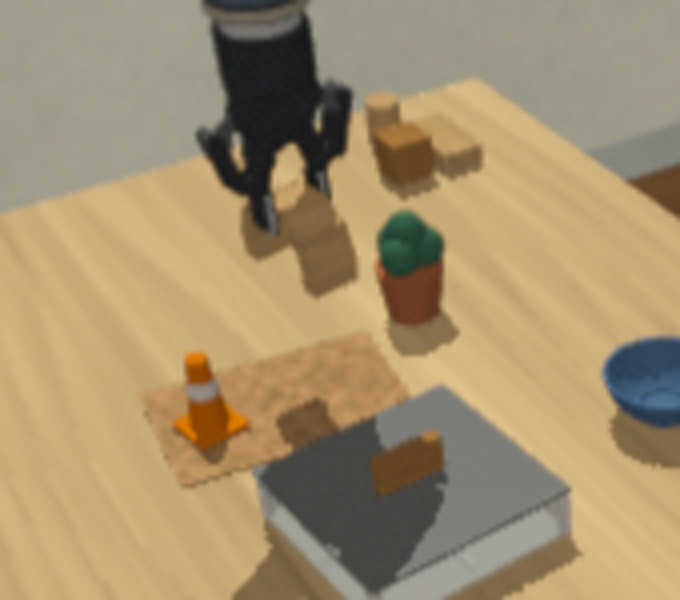

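The arch is held upright at (300,230) and the lid handle at (407,460) is now clear. I lower the arch to the mat.

>>> apply_moves --increments '[-1, -2, 0, 30, 0, 0, 0, -1, -2, 0, 65, 0, 0, 0, -1, -2, 0, 95, 0, 0, 0, -1, -2, 0, 112, 0, 0, 0, -1, -2, 0, 120, 0, 0, 0, -1, -2, 0, 122, 0, 0, 0, -1, -2, 0, 122, 0, 0, 0]'

```text
clock: 8.53
eef_pos: [525.8, 294.6, 222.0]
orientation: [[-0.178, 0.984, 0.003], [0.984, 0.178, -0.0], [-0.001, 0.003, -1.0]]
force: [1.1, 0.9, -0.9]
gripper_width: 43.1
```

>>> apply_moves --increments '[-1, 0, 0, 1, 0, 0, 0, -1, 0, 0, 2, 0, 0, 0, -1, 0, 0, 2, 0, 0, 0]'

```text
clock: 8.78
eef_pos: [525.6, 295.1, 220.3]
orientation: [[-0.179, 0.984, 0.004], [0.984, 0.179, 0.0], [-0.0, 0.004, -1.0]]
force: [-0.0, -0.6, -0.6]
gripper_width: 43.1
```

>>> apply_moves --increments '[-1, 0, 0, 1, 0, 0, 0, -1, 0, 0, 1, 0, 0, 0]'

```text
clock: 8.95
eef_pos: [525.6, 295.2, 218.9]
orientation: [[-0.179, 0.984, 0.003], [0.984, 0.179, -0.0], [-0.001, 0.003, -1.0]]
force: [0.4, 0.5, 1.5]
gripper_width: 42.8
```

>>> apply_moves --increments '[-1, 0, 0, 0.5, 0, 0, 0, -1, 0, 0, 0.5, 0, 0, 0]'

```text
clock: 9.12
eef_pos: [525.6, 295.2, 218.9]
orientation: [[-0.179, 0.984, 0.003], [0.984, 0.179, -0.0], [-0.001, 0.003, -1.0]]
force: [-2.1, -1.8, 8.8]
gripper_width: 42.9
```

Contact came at the predicted height, so I release and rise.

>>> apply_moves --increments '[0.3, 0, 0, 0, 0, 0, 0, 1, 0, 0, 0, 0, 0, 0, 1, 0, 0, 0, 0, 0, 0, 1, 0, 0, -30, 0, 0, 0, 1, 0, 0, -65, 0, 0, 0, 1, 0, 0, -100, 0, 0, 0, 1, 0, 0, -110, 0, 0, 0, 1, 0, 0, -110, 0, 0, 0]'

```text
clock: 9.78
eef_pos: [525.6, 295.4, 331.0]
orientation: [[-0.179, 0.984, 0.007], [0.984, 0.179, 0.002], [0.001, 0.008, -1.0]]
force: [-0.3, -0.3, 0.4]
gripper_width: 85.4
```

```bash
python3 plan.py "506.5 81 300 95"; python3 - <<'E'
from h import *
p,d=snap('top');W=cloud('top',d)
X,Y,Z=[W[...,i] for i in range(3)]
near=(X>380)&(X<630)&(Y>-40)&(Y<180)
blob(W,near&(Z>44)&(Z<54),'lid');blob(W,near&(Z>72)&(Z<90),'handle')
blob(W,(np.hypot(X-525,Y-295)<60)&(Z>40)&(Z<85),'arch');blob(W,(np.hypot(X-415,Y-295)<45)&(Z>60)&(Z<100),'cone hi')
p,d=snap('side');W=cloud('side',d);X,Y,Z=[W[...,i] for i in range(3)]
near=(X>380)&(X<630)&(Y>-40)&(Y<180)
blob(W,near&(Z>44)&(Z<54),'lid');blob(W,near&(Z>74)&(Z<90),'handle')
cv2.imwrite('pics/s6.png',cv2.resize(p[90:240,110:280,::-1],None,fx=4,fy=4,interpolation=cv2.INTER_CUBIC))
E
```

```text
t 9.78 tcp [525.6 295.4 331. ] phi 10.3 w 85.4 F [-0.3 -0.3  0.4] q [25. 30. 91. -0. 59. 15.]
506.5 81 300 95 -> [-207.5  -57.4   30.4] [ 0.0066  0.0052 -1.478 ]
lid n 4918 rect c [504.   81.4] size [186.5 184. ] ang 4.9 z [45.1 48.6 52.2]
handle n 147 rect c [504.   80.9] size [59.9 14.3] ang 5.0 z [73.5 80.1 84.3]
arch n 624 rect c [525.1 293.8] size [44.8 96.1] ang 10.2 z [43.5 66.2 73.2]
cone hi n 71 rect c [415.2 295.2] size [20.7 19. ] ang 54.7 z [61.4 76.7 81.2]
lid n 2021 rect c [505.6  80.9] size [188. 186.] ang 5.2 z [46.9 50.1 52.9]
handle n 86 rect c [505.1  79.9] size [59.  16.3] ang 2.7 z [74.2 81.  83.9]
```

View pics/s6.png

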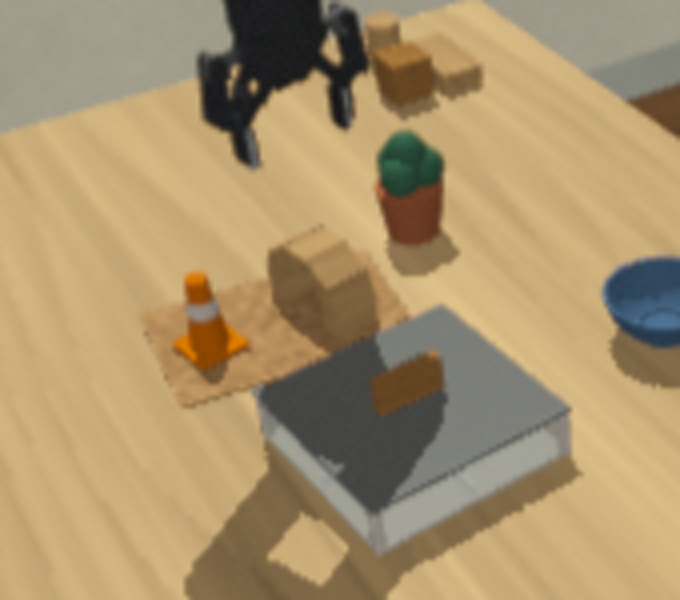

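The arch at (325,285) and the cone at (205,320) both stand on the mat. I go to the lid handle next.

```bash
python3 plan.py "504.5 80.7 300 95"
```

```text
t 9.88 tcp [524.9 295.  327.1] phi 10.3 w 85.1 F [ 0.5 -0.8 -0.8] q [25. 30. 91. -0. 59. 15.]
504.5 80.7 300 95 -> [-207.2  -58.5   27.2] [ 7.000e-04  2.100e-03 -1.478e+00]
```

>>> apply_moves --increments '[1, -207, -59, 30, 0.007, 0.005, -1.478, 1, -207, -59, 30, 0.007, 0.005, -1.478, 1, -207, -59, 30, 0.007, 0.005, -1.478, 1, -207, -59, 30, 0.007, 0.005, -1.478, 1, -207, -59, 30, 0.007, 0.005, -1.478, 1, -207, -59, 30, 0.007, 0.005, -1.478, 1, -207, -59, 30, 0.007, 0.005, -1.478, 1, -207, -59, 30, 0.007, 0.005, -1.478, 1, -207, -59, 30, 0.007, 0.005, -1.478, 1, -207, -59, 30, 0.007, 0.005, -1.478]'

```text
clock: 10.72
eef_pos: [503.8, 80.6, 296.0]
orientation: [[-0.985, 0.171, -0.007], [0.171, 0.985, -0.002], [0.007, -0.003, -1.0]]
force: [-0.7, 0.6, 0.1]
gripper_width: 85.4
```

```bash
python3 plan.py "504.5 80.7 300 95"
```

```text
t 10.72 tcp [503.8  80.6 296. ] phi 80.2 w 85.4 F [-0.7  0.6  0.1] q [  4.  24. 106.  -0.  50. -76.]
504.5 80.7 300 95 -> [-0.7  0.2 -4. ] [-0.002  -0.0073 -0.2591]
```

>>> apply_moves --increments '[1, -0.5, 0, 0, -0.002, -0.007, -0.259, 1, -0.5, 0, 0, -0.002, -0.007, -0.259, 1, -0.5, 0, 0, -0.002, -0.007, -0.259, 1, -0.5, 0, 0, -0.002, -0.007, -0.259]'

```text
clock: 11.05
eef_pos: [504.4, 80.8, 296.6]
orientation: [[-0.997, -0.078, 0.0], [-0.078, 0.997, -0.0], [-0.0, -0.0, -1.0]]
force: [-0.1, 0.2, -0.6]
gripper_width: 85.5
```

```bash
python3 plan.py "504.5 80.7 227 95"
```

```text
t 11.05 tcp [504.4  80.8 296.6] phi 94.5 w 85.5 F [-0.1  0.2 -0.6] q [  4.  24. 106.  -0.  50. -91.]
504.5 80.7 227 95 -> [-0.1 -0.1 69.6] [-0.0001  0.0005 -0.0089]
```

>>> apply_moves --increments '[1, 0, 0, 30, 0, 0, -0.009, 1, 0, 0, 55, 0, 0, -0.009, 1, 0, 0, 69, 0, 0, -0.009, 1, 0, 0, 69, 0, 0, -0.009, -1, 0, 0, 69, 0, 0, -0.009, -1, 0, 0, 69, 0, 0, -0.009, -1, 0, 0, 69, 0, 0, -0.009, -1, 0, 0, 69, 0, 0, -0.009, -1, 0, 0, 69, 0, 0, -0.009, -1, 0, 0, 69, 0, 0, -0.009]'

```text
clock: 11.88
eef_pos: [505.0, 80.9, 229.5]
orientation: [[-0.996, -0.09, 0.004], [-0.09, 0.996, 0.0], [-0.004, -0.0, -1.0]]
force: [-9.8, -3.1, 29.9]
gripper_width: 12.8
```

```bash
python3 plan.py "475 -118 260 95" "475 -118 189 95"
```

```text
t 11.88 tcp [505.   80.9 229.5] phi 95.2 w 12.8 F [-9.8 -3.1 29.9] q [  4.  31. 108.  -0.  41. -91.]
475 -118 260 95 -> [  47.7 -195.3  -30.7] [-0.0001  0.0038  0.003 ]
475 -118 189 95 -> [  48.  -195.3   40.3] [-0.0001  0.0038  0.003 ]
```

>>> apply_moves --increments '[-1, 0, 0, -5, 0, 0, 0, -1, 0, 0, -15, 0, 0, 0, -1, 0, 0, -35, 0, 0, 0, -1, 0, 0, -50, 0, 0, 0, -1, 8, -32, -55, 0, 0, 0, -1, 16, -65, -55, 0, 0, 0, -1, 24, -98, -55, 0, 0, 0, -1, 32, -131, -55, 0, 0, 0, -1, 40, -164, -55, 0, 0, 0, -1, 48, -195, -55, 0, 0, 0]'

```text
clock: 12.72
eef_pos: [474.1, -119.4, 284.6]
orientation: [[-0.996, -0.09, 0.004], [-0.09, 0.996, -0.0], [-0.004, -0.0, -1.0]]
force: [1.3, -0.2, -2.0]
gripper_width: 12.7
```

>>> apply_moves --increments '[-1, 0, 0, 0, 0, 0, 0, -1, 0, 0, 0, 0, 0, 0]'

```text
clock: 12.88
eef_pos: [474.3, -119.0, 284.4]
orientation: [[-0.996, -0.087, 0.003], [-0.087, 0.996, 0.0], [-0.003, -0.0, -1.0]]
force: [0.7, -0.2, -1.6]
gripper_width: 12.7
```

```bash
python3 plan.py "475 -118 192.5 95"; python3 - <<'E'
from h import *
p,d=snap('side','s7.png')
p=cv2.imread('pics/s7.png');cv2.imwrite('pics/s7b.png',cv2.resize(p,(800,600)))
E
```

```text
t 12.88 tcp [ 474.3 -119.   284.4] phi 95.0 w 12.7 F [ 0.7 -0.2 -1.6] q [ -20.   24.  110.    0.   47. -115.]
475 -118 192.5 95 -> [-0.5  0.9 91.9] [-0.0003  0.0033  0.0003]
```

View pics/s7b.png

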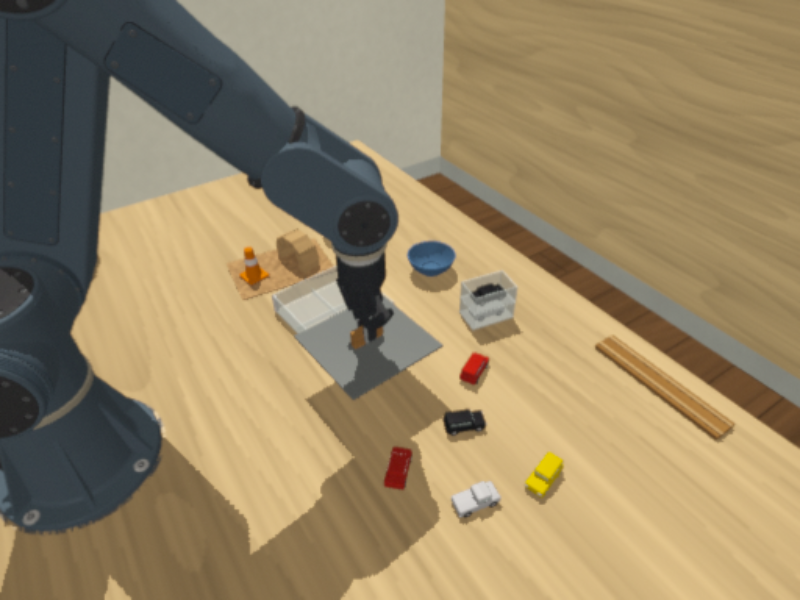

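The lid hangs level at (370,345) and the case at (330,300) is open. I lower the lid.

>>> apply_moves --increments '[-1, 0, 1, 30, 0, 0.003, 0, -1, 0, 1, 60, 0, 0.003, 0, -1, 0, 1, 80, 0, 0.003, 0, -1, 0, 1, 88, 0, 0.003, 0, -1, 0, 1, 91, 0, 0.003, 0, -1, 0, 1, 91, 0, 0.003, 0]'

```text
clock: 13.43
eef_pos: [475.0, -116.2, 193.0]
orientation: [[-0.996, -0.091, -0.0], [-0.091, 0.996, -0.0], [0.0, 0.0, -1.0]]
force: [0.2, 0.8, -2.5]
gripper_width: 12.9
```

>>> apply_moves --increments '[-1, 0, 0, 1, 0, 0, 0, -1, 0, 0, 1, 0, 0, 0, -1, 0, 0, 1, 0, 0, 0]'

```text
clock: 13.68
eef_pos: [475.1, -116.7, 192.7]
orientation: [[-0.996, -0.091, 0.001], [-0.091, 0.996, -0.001], [-0.001, -0.001, -1.0]]
force: [-0.2, 0.2, -1.5]
gripper_width: 12.6
```

>>> apply_moves --increments '[-1, 0, 0, 1, 0, 0, 0, -1, 0, 0, 1, 0, 0, 0]'

```text
clock: 13.85
eef_pos: [475.0, -116.8, 191.6]
orientation: [[-0.996, -0.09, 0.001], [-0.09, 0.996, -0.001], [-0.001, -0.001, -1.0]]
force: [-1.4, 0.7, 6.3]
gripper_width: 13.2
```

>>> apply_moves --increments '[-1, 0, 0, 0.7, 0, 0, 0, -1, 0, 0, 0.7, 0, 0, 0]'

```text
clock: 14.02
eef_pos: [475.0, -116.8, 191.5]
orientation: [[-0.996, -0.09, 0.001], [-0.09, 0.996, -0.001], [-0.001, -0.001, -1.0]]
force: [-6.1, 2.8, 18.2]
gripper_width: 12.9
```

>>> apply_moves --increments '[-0.5, 0, 0, -0.5, 0, 0, 0, 0.3, 0, 0, -0.5, 0, 0, 0, 1, 0, 0, -0.5, 0, 0, 0, 1, 0, 0, -0.5, 0, 0, 0, 1, 0, 0, -30, 0, 0, 0, 1, 0, 0, -65, 0, 0, 0, 1, 0, 0, -100, 0, 0, 0, 1, 0, 0, -120, 0, 0, 0, 1, 0, 0, -120, 0, 0, 0]'

```text
clock: 14.77
eef_pos: [475.6, -117.0, 314.0]
orientation: [[-0.996, -0.09, 0.006], [-0.09, 0.996, -0.002], [-0.006, -0.003, -1.0]]
force: [0.0, -0.8, -0.5]
gripper_width: 85.4
```

```bash
cat > look.py <<'E'
import sys
from h import *
tag=sys.argv[1]
s=env.get_state();print('t',s['clock'])
D={n:snap(n,f'{n}_{tag}.png') for n in('top','side')}
for n in D:
    p,d=D[n];W=cloud(n,d);X,Y,Z=[W[...,i] for i in range(3)]
    hsv=cv2.cvtColor(p,cv2.COLOR_RGB2HSV);h,sa,v=[hsv[...,i] for i in range(3)]
    masks={'red':((h<5)|(h>172))&(sa>150)&(v>60),'black':(v<70)&(sa<90),'silver':(sa<25)&(v>110),'yellow':(h>20)&(h<30)&(sa>150)}
    for c,m in masks.items():
        m=(m&(Z>6)&(Z<40)&(X>300)&(X<820)&(Y<220)&(Y>-600)).astype(np.uint8)
        k,l,st,ce=cv2.connectedComponentsWithStats(m)
        for i in range(1,k):
            if 80<st[i,4]<900: print(n,c,np.round(ce[i]),end=' ');blob(W,l==i,'')
    near=(X>400)&(X<610)&(Y>-17)&(Y<180)
    blob(W,near&(Z>39)&(Z<50),n+' case rim')
    nl=(np.hypot(X-475,Y+117)<150)&(Y<-15)
    blob(W,nl&(Z>7)&(Z<14),n+' lidpanel')
    mm=nl&(Z>34)&(Z<60); 
    if mm.sum()>20: blob(W,mm,n+' handle')
for n in D: cv2.imwrite(f'pics/{n}_{tag}b.png',cv2.resize(D[n][0][:,:,::-1],(800,600),interpolation=cv2.INTER_CUBIC))
E
python3 look.py a; python3 plan.py
```

```text
t 14.7667
top red [324. 185.]  n 270 rect c [ 641.6 -207.7] size [65.3 30.5] ang 25.7 z [14.9 30.3 34.8]
top red [360. 273.]  n 246 rect c [ 411.8 -306. ] size [66.9 28.6] ang 44.8 z [13.9 24.9 30.9]
top black [356. 220.]  n 291 rect c [ 551.8 -294.2] size [31.9 64.8] ang 66.1 z [12.6 25.7 31.3]
top silver [211. 242.]  n 273 rect c [484.4  95.5] size [141.4 179.3] ang 48.0 z [ 6.2 15.1 37.2]
top silver [400. 247.]  n 295 rect c [ 479.  -413.6] size [31.7 65.8] ang 78.1 z [12.7 18.5 31.8]
top yellow [411. 206.]  n 279 rect c [ 590.5 -441.7] size [65.7 31. ] ang 16.3 z [11.3 25.1 31.3]
top case rim n 381 rect c [503.9  81.8] size [181.8 181.2] ang 5.4 z [39.3 43.2 46.9]
top lidpanel n 1726 rect c [ 474.5 -109.2] size [183.  194.9] ang 5.2 z [ 7.4 10.6 13.6]
side red [303. 235.]  n 188 rect c [ 640.9 -213.3] size [63.5 27.9] ang 26.8 z [10.8 31.5 35.1]
side red [254. 300.]  n 297 rect c [ 411.6 -308.8] size [65.1 29.6] ang 44.4 z [11.6 21.  30.8]
side black [296. 269.]  n 264 rect c [ 549.5 -298.1] size [27.5 63.3] ang 66.1 z [ 9.9 21.6 31.6]
side silver [209. 199.]  n 178 rect c [502.7
[... 222 characters left out ...]
.2] ang 50.0 z [ 7.4 22.4 39.1]
side silver [222. 213.]  n 290 rect c [490.6  -7.9] size [127.8   6.6] ang 4.7 z [ 6.7 23.7 39.2]
side silver [304. 318.]  n 398 rect c [ 478.2 -416.5] size [31.1 67.2] ang 77.5 z [11.7 19.2 32.2]
side yellow [348. 303.]  n 375 rect c [ 589.7 -444.5] size [66.2 32. ] ang 16.6 z [ 8.  24.5 31.8]
side case rim n 239 rect c [485.8  79.7] size [144.9 181.8] ang 5.0 z [39.2 43.6 47.4]
side lidpanel n 2742 rect c [ 473.9 -110.5] size [186.6 197.5] ang 5.0 z [ 8.9 11.9 13.8]
side handle n 123 rect c [463.2 -69.1] size [ 59.7 119.8] ang 11.2 z [34.6 43.1 46.2]
t 14.87 tcp [ 474.7 -116.7  310.3] phi 95.2 w 85.1 F [-0.2  0.3 -0.3] q [ -19.   21.  109.   -0.   50. -114.]
```

View pics/top_ab.png

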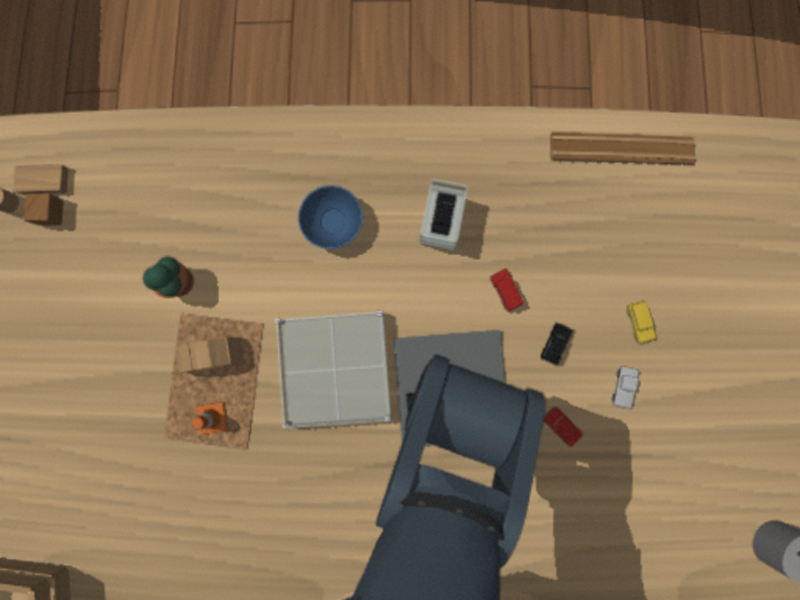

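The top view shows the case open at (335,370), the lid flat at (450,370), and the arch and cone on the mat. The cars have not moved. The van comes first.

```bash
python3 plan.py "642 -208.5 270 116.5"
```

```text
t 14.87 tcp [ 474.7 -116.7  310.3] phi 95.2 w 85.1 F [-0.2  0.3 -0.3] q [ -19.   21.  109.   -0.   50. -114.]
642 -208.5 270 116.5 -> [-158.3 -106.5   40.5] [-0.0008  0.0009 -0.372 ]
```

>>> apply_moves --increments '[1, -158, -106, 40, 0, 0, -0.372, 1, -158, -106, 40, 0, 0, -0.372, 1, -158, -106, 40, 0, 0, -0.372, 1, -158, -106, 40, 0, 0, -0.372, 1, -158, -106, 40, 0, 0, -0.372, 1, -158, -106, 40, 0, 0, -0.372, 1, -158, -106, 40, 0, 0, -0.372, 1, -158, -106, 40, 0, 0, -0.372]'

```text
clock: 15.53
eef_pos: [641.0, -207.6, 268.3]
orientation: [[-0.895, -0.446, -0.003], [-0.446, 0.895, 0.001], [0.002, 0.002, -1.0]]
force: [0.5, 0.4, 0.8]
gripper_width: 85.3
```

```bash
python3 plan.py "642 -208.5 178 116.5"
```

```text
t 15.53 tcp [ 641.  -207.6  268.3] phi 116.5 w 85.3 F [0.5 0.4 0.8] q [ -22.   41.   80.   -0.   58. -138.]
642 -208.5 178 116.5 -> [-0.7 -1.4 90.3] [ 0.0022 -0.0021 -0.0001]
```

>>> apply_moves --increments '[1, -0.5, -1, 40, 0.002, -0.002, 0, 1, -0.5, -1, 75, 0.002, -0.002, 0, 1, -0.5, -1, 90, 0.002, -0.002, 0, 1, -0.5, -1, 90, 0.002, -0.002, 0, -1, -0.5, -1, 90, 0.002, -0.002, 0, -1, -0.5, -1, 90, 0.002, -0.002, 0, -1, -0.5, -1, 90, 0.002, -0.002, 0, -1, -0.5, -1, 90, 0.002, -0.002, 0, -1, -0.5, -1, 90, 0.002, -0.002, 0]'

```text
clock: 16.28
eef_pos: [643.1, -208.8, 181.9]
orientation: [[-0.895, -0.446, 0.005], [-0.446, 0.895, -0.002], [-0.004, -0.004, -1.0]]
force: [-1.0, 0.9, 0.1]
gripper_width: 30.1
```

```bash
python3 plan.py "552 42 290 95"
```

```text
t 16.28 tcp [ 643.1 -208.8  181.9] phi 116.5 w 30.1 F [-1.   0.9  0.1] q [ -22.   48.   82.    0.   50. -138.]
552 42 290 95 -> [ -30.8  264.7 -109. ] [-0.0033  0.0043  0.3753]
```

>>> apply_moves --increments '[-1, 0, 0, -15, 0, 0, 0, -1, 0, 0, -45, 0, 0, 0, -1, 0, 0, -80, 0, 0, 0, -1, -3, 28, -105, 0, 0, 0.05, -1, -7, 65, -109, 0, 0, 0.1, -1, -12, 102, -109, 0, 0, 0.15, -1, -17, 139, -109, 0, 0, 0.2, -1, -22, 176, -109, 0, 0, 0.28, -1, -26, 213, -109, 0, 0, 0.36, -1, -31, 250, -109, 0, 0, 0.375]'

```text
clock: 17.12
eef_pos: [557.5, 30.5, 290.0]
orientation: [[-0.997, -0.082, 0.004], [-0.082, 0.997, -0.001], [-0.004, -0.001, -1.0]]
force: [0.3, 0.2, -0.9]
gripper_width: 30.4
```

>>> apply_moves --increments '[-1, 0, 14, 0, 0, 0, 0, -1, 0, 14, 0, 0, 0, 0, -1, 0, 14, 0, 0, 0, 0]'

```text
clock: 17.37
eef_pos: [557.3, 43.3, 289.7]
orientation: [[-0.996, -0.089, 0.004], [-0.089, 0.996, -0.001], [-0.004, -0.002, -1.0]]
force: [0.0, 0.1, -0.7]
gripper_width: 30.3
```

```bash
python3 plan.py "552 42 240 95" "552 42 188 95"; python3 - <<'E'
from h import *
p,d=snap('side');cv2.imwrite('pics/s8.png',cv2.resize(p[90:260,150:340,::-1],None,fx=4,fy=4,interpolation=cv2.INTER_CUBIC))
E
```

```text
t 17.37 tcp [557.3  43.3 289.7] phi 95.1 w 30.3 F [ 0.   0.1 -0.7] q [ -0.  29.  99.  -0.  52. -95.]
552 42 240 95 -> [ 5.6 -0.8 49.7] [-0.0016  0.0039  0.002 ]
552 42 188 95 -> [  5.8  -0.7 101.7] [-0.0016  0.0039  0.002 ]
```

View pics/s8.png

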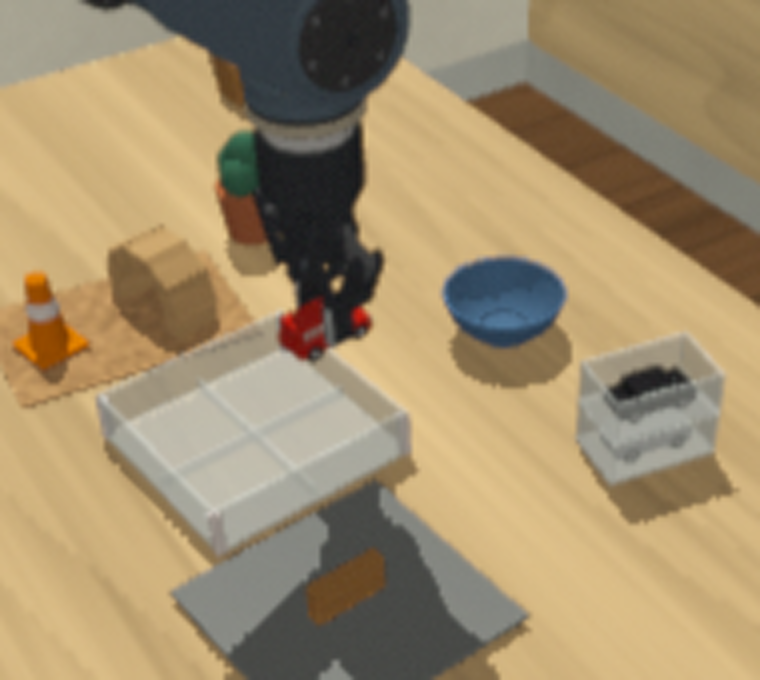

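The van is held level at (325,325). I lower it into the far right-hand bay.

>>> apply_moves --increments '[-1, 5.5, -1, 30, 0, 0, 0, -1, 5.5, -1, 60, 0, 0, 0, -1, 5.5, -1, 85, 0, 0, 0, -1, 5.5, -1, 97, 0, 0, 0, -1, 5.5, -1, 101, 0, 0, 0, -1, 5.5, -1, 101, 0, 0, 0]'

```text
clock: 17.92
eef_pos: [552.4, 40.6, 187.5]
orientation: [[-0.996, -0.086, 0.002], [-0.086, 0.996, -0.001], [-0.002, -0.001, -1.0]]
force: [-0.1, -0.4, -0.6]
gripper_width: 30.3
```

>>> apply_moves --increments '[-1, 0, 0, 1, 0, 0, 0, -1, 0, 0, 1.5, 0, 0, 0, -1, 0, 0, 1.5, 0, 0, 0]'

```text
clock: 18.17
eef_pos: [552.5, 41.3, 187.1]
orientation: [[-0.996, -0.087, 0.004], [-0.087, 0.996, -0.001], [-0.004, -0.001, -1.0]]
force: [-0.3, 0.5, 0.1]
gripper_width: 30.0
```

>>> apply_moves --increments '[-1, 0, 0, 1, 0, 0, 0, -1, 0, 0, 1, 0, 0, 0]'

```text
clock: 18.33
eef_pos: [552.5, 41.4, 185.9]
orientation: [[-0.996, -0.088, 0.004], [-0.088, 0.996, -0.001], [-0.004, -0.001, -1.0]]
force: [-0.3, -0.2, 4.4]
gripper_width: 30.0
```

>>> apply_moves --increments '[-1, 0, 0, 0.5, 0, 0, 0, -1, 0, 0, 0.5, 0, 0, 0]'

```text
clock: 18.5
eef_pos: [552.5, 41.4, 185.8]
orientation: [[-0.996, -0.088, 0.004], [-0.088, 0.996, -0.001], [-0.004, -0.002, -1.0]]
force: [-3.0, 0.2, 12.1]
gripper_width: 30.3
```

The wheels are on the floor. I release with a partial opening so the fingers stay within the bay.

>>> apply_moves --increments '[0, 0, 0, -0.5, 0, 0, 0, 0, 0, 0, -0.5, 0, 0, 0, 0, 0, 0, -0.5, 0, 0, 0, 0, 0, 0, -0.5, 0, 0, 0]'

```text
clock: 18.83
eef_pos: [552.1, 41.4, 185.0]
orientation: [[-0.996, -0.087, 0.003], [-0.087, 0.996, -0.001], [-0.002, -0.001, -1.0]]
force: [-0.0, 0.3, -0.3]
gripper_width: 42.5
```

>>> apply_moves --increments '[0, 0, 0, -20, 0, 0, 0, 0, 0, 0, -50, 0, 0, 0, 0.5, 0, 0, -85, 0, 0, 0, 1, 0, 0, -110, 0, 0, 0, 1, 0, 0, -110, 0, 0, 0, 1, 0, 0, -110, 0, 0, 0]'

```text
clock: 19.33
eef_pos: [552.0, 41.5, 296.1]
orientation: [[-0.996, -0.087, 0.005], [-0.087, 0.996, -0.001], [-0.005, -0.002, -1.0]]
force: [0.1, 0.5, 0.0]
gripper_width: 85.3
```

```bash
python3 look.py b|grep -E 'red|black|silver|yellow'; python3 plan.py "552 -295 270 66" "552 -295 178 66"; python3 - <<'E'
import cv2
p=cv2.imread('pics/side_b.png');cv2.imwrite('pics/s9.png',cv2.resize(p[130:350,150:400],None,fx=3,fy=2.7,interpolation=cv2.INTER_CUBIC))
E
```

```text
top red [360. 273.]  n 275 rect c [ 412.4 -305.2] size [66.9 28.9] ang 45.7 z [14.8 24.5 30. ]
top black [356. 220.]  n 287 rect c [ 552.  -292.6] size [30.  65.6] ang 63.2 z [13.  26.2 31.1]
top silver [400. 247.]  n 297 rect c [ 479.  -413.3] size [31.2 66.1] ang 77.5 z [12.4 18.2 31.9]
top yellow [411. 206.]  n 281 rect c [ 590.4 -441.9] size [65.9 31.9] ang 16.6 z [11.7 25.5 32.1]
side red [230. 197.]  n 142 rect c [551.5  38. ] size [64.4 29.1] ang 2.8 z [17.8 35.4 39.6]
side red [254. 299.]  n 298 rect c [ 412.4 -308.6] size [66.8 29.6] ang 47.3 z [12.  22.8 30.7]
side black [296. 269.]  n 267 rect c [ 549.8 -297.8] size [27.  63.9] ang 67.3 z [ 9.4 21.8 31.9]
side silver [212. 197.]  n 221 rect c [513.8  82.6] size [110.9 119.8] ang 54.4 z [ 6.3 13.9 19.6]
side silver [190. 209.]  n 162 rect c [415.7  71. ] size [  3.6 173.2] ang 5.4 z [ 7.6 23.1 39.6]
side silver [311. 202.]  n 239 rect c [ 746.6 -119.7] size [ 44.8 101.7] ang 49.2 z [ 7.5 22.7 39. ]
side silver [227. 210.]  n 366 rect c [512.8  -6.2] size [170.1   7.3] ang 5.9 z [ 7.5 24.  39.2]
side silver [261. 233.]  n 476 rect c [ 542.4 -112.9] size [ 45.1 178.7] ang 4.2 z [ 9.1 11.9 14.5]
side silver [213. 236.]  n 572 rect c [436.7 -66.9] size [120.7  70.5] ang 7.9 z [ 9.1 12.1 14.9]
side silver [233. 264.]  n 93 rect c [ 423.2 -184.7] size [25.9 39.9] ang 3.7 z [ 9.5 11.8 14.8]
side silver [304. 318.]  n 396 rect c [ 477.9 -416.6] size [31.3 66.8] ang 76.1 z [12.3 19.1 32.1]
side yellow [348. 303.]  n 379 rect c [ 589.7 -444.3] size [65.  32.3] ang 17.0 z [ 8.5 24.6 31.8]
t 19.43 tcp [551.5  41.5 294.1] phi 95.0 w 85.7 F [-0.2  0.2 -0. ] q [ -1.  28. 100.  -0.  52. -95.]
552 -295 270 66 -> [  29.  -335.2   24.4] [-0.0008  0.0012  0.5064]
552 -295 178 66 -> [  29.  -335.1  116.4] [-0.0008  0.0012  0.5064]
```

View pics/s9.png

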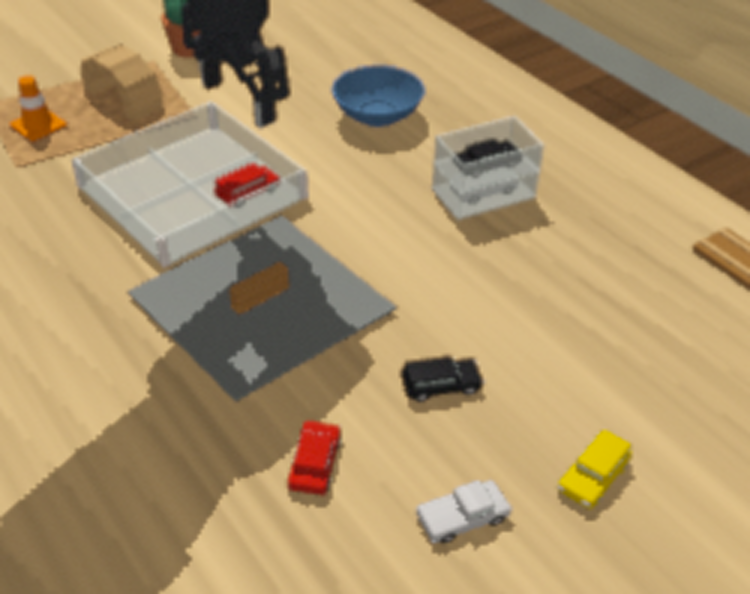

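The van stands in its bay at (245,183) in the crop. The hatch, at (440,377), is next.

>>> apply_moves --increments '[1, 29, -335, 24, 0, 0, 0.506, 1, 29, -335, 24, 0, 0, 0.506, 1, 29, -335, 24, 0, 0, 0.506, 1, 29, -335, 24, 0, 0, 0.506, 1, 29, -335, 24, 0, 0, 0.506, 1, 29, -335, 24, 0, 0, 0.506, 1, 29, -335, 24, 0, 0, 0.506, 1, 29, -335, 24, 0, 0, 0.506, 1, 29, -335, 24, 0, 0, 0.506, 1, 29, -335, 24, 0, 0, 0.506]'

```text
clock: 20.27
eef_pos: [551.5, -296.8, 269.2]
orientation: [[-0.912, 0.409, 0.0], [0.409, 0.912, 0.0], [-0.0, 0.0, -1.0]]
force: [0.4, 0.3, 0.5]
gripper_width: 85.3
```

```bash
python3 plan.py "551.5 -295 178 66"
```

```text
t 20.27 tcp [ 551.5 -296.8  269.2] phi 65.8 w 85.3 F [0.4 0.3 0.5] q [-33.  37.  89.   0.  54. -98.]
551.5 -295 178 66 -> [ 0.7  1.6 91.2] [ 0.0005  0.0001 -0.0028]
```

>>> apply_moves --increments '[1, 0.5, 1, 40, 0, 0, 0, 1, 0.5, 1, 75, 0, 0, 0, 1, 0.5, 1, 92, 0, 0, 0, 1, 0.5, 1, 92, 0, 0, 0, 1, 0.5, 1, 92, 0, 0, 0, -1, 0.5, 1, 92, 0, 0, 0, -1, 0.5, 1, 92, 0, 0, 0, -1, 0.5, 1, 92, 0, 0, 0, -1, 0.5, 1, 92, 0, 0, 0, -1, 0.5, 1, 92, 0, 0, 0]'

```text
clock: 21.1
eef_pos: [552.8, -293.9, 180.6]
orientation: [[-0.914, 0.406, 0.004], [0.406, 0.914, -0.002], [-0.004, -0.0, -1.0]]
force: [-1.0, 0.7, -0.9]
gripper_width: 30.4
```

```bash
python3 plan.py "464 34.5 290 95"
```

```text
t 21.1 tcp [ 552.8 -293.9  180.6] phi 66.0 w 30.4 F [-1.   0.7 -0.9] q [-32.  44.  90.   0.  45. -98.]
464 34.5 290 95 -> [ 214.1  264.  -110.3] [-0.0012  0.0043 -0.5058]
```

>>> apply_moves --increments '[-1, 0, 0, -15, 0, 0, 0, -1, 0, 0, -45, 0, 0, 0, -1, 0, 0, -80, 0, 0, 0, -1, 20, 25, -105, 0, 0, -0.05, -1, 42, 52, -110, 0, 0, -0.12, -1, 64, 79, -110, 0, 0, -0.2, -1, 86, 106, -110, 0, 0, -0.28, -1, 108, 133, -110, 0, 0, -0.36, -1, 130, 160, -110, 0, 0, -0.44, -1, 152, 187, -110, 0, 0, -0.506]'

```text
clock: 21.93
eef_pos: [488.5, -59.6, 290.1]
orientation: [[-0.996, -0.091, 0.004], [-0.091, 0.996, -0.001], [-0.004, -0.002, -1.0]]
force: [0.3, 0.4, -0.1]
gripper_width: 30.3
```

```bash
python3 plan.py "464 34.5 290 95"
```

```text
t 21.93 tcp [488.5 -59.6 290.1] phi 95.2 w 30.3 F [ 0.3  0.4 -0.1] q [ -12.   23.  109.   -0.   48. -108.]
464 34.5 290 95 -> [15.8 96.  -0.1] [-0.0016  0.0036  0.004 ]
```

>>> apply_moves --increments '[-1, 6, 33, 0, 0, 0, 0.004, -1, 12, 66, 0, 0, 0, 0.004, -1, 16, 95, 0, 0, 0, 0.004, -1, 16, 95, 0, 0, 0, 0.004, -1, 16, 95, 0, 0, 0, 0.004]'

```text
clock: 22.35
eef_pos: [464.8, 33.2, 289.8]
orientation: [[-0.996, -0.086, 0.004], [-0.086, 0.996, -0.001], [-0.004, -0.001, -1.0]]
force: [-0.7, -0.4, -0.8]
gripper_width: 30.4
```

```bash
python3 plan.py "464 34.5 186 95"
```

```text
t 22.35 tcp [464.8  33.2 289.8] phi 94.9 w 30.4 F [-0.7 -0.4 -0.8] q [ -2.  21. 113.  -0.  46. -96.]
464 34.5 186 95 -> [  1.1   1.5 103.8] [-0.0015  0.0037 -0.0013]
```

>>> apply_moves --increments '[-1, 0.5, 1, 30, 0, 0, 0, -1, 0.5, 1, 60, 0, 0, 0, -1, 0.5, 1, 85, 0, 0, 0, -1, 0.5, 1, 98, 0, 0, 0, -1, 0.5, 1, 103, 0, 0, 0, -1, 0.5, 1, 104, 0, 0, 0, -1, 0.5, 1, 104, 0, 0, 0]'

```text
clock: 22.93
eef_pos: [465.3, 32.3, 185.4]
orientation: [[-0.997, -0.083, 0.003], [-0.083, 0.997, -0.001], [-0.003, -0.001, -1.0]]
force: [0.4, 0.1, -0.0]
gripper_width: 30.4
```

>>> apply_moves --increments '[-1, 0, 0, 1, 0, 0, 0, -1, 0, 0, 1, 0, 0, 0]'

```text
clock: 23.1
eef_pos: [465.3, 32.7, 184.6]
orientation: [[-0.997, -0.083, 0.004], [-0.083, 0.997, -0.001], [-0.004, -0.002, -1.0]]
force: [0.7, -1.7, 1.7]
gripper_width: 30.4
```

>>> apply_moves --increments '[0, 0, 0, 0.3, 0, 0, 0, 0, 0, 0, 0.3, 0, 0, 0, 0, 0, 0, 0, 0, 0, 0, 0, 0, 0, 0, 0, 0, 0]'

```text
clock: 23.43
eef_pos: [464.8, 33.1, 184.0]
orientation: [[-0.997, -0.084, 0.003], [-0.084, 0.997, -0.001], [-0.003, -0.001, -1.0]]
force: [0.1, -0.2, 0.3]
gripper_width: 42.5
```

>>> apply_moves --increments '[0, 0, 0, -20, 0, 0, 0, 0, 0, 0, -50, 0, 0, 0, 0.5, 0, 0, -85, 0, 0, 0, 1, 0, 0, -105, 0, 0, 0, 1, 0, 0, -105, 0, 0, 0]'

```text
clock: 23.85
eef_pos: [465.4, 33.2, 292.6]
orientation: [[-0.996, -0.084, 0.009], [-0.084, 0.996, -0.001], [-0.009, -0.002, -1.0]]
force: [1.5, 0.1, -0.0]
gripper_width: 76.9
```

```bash
python3 look.py c|grep -E 'red|black|silver .4|yellow|silver .30'; python3 plan.py "412.5 -306.5 270 135.5"; python3 - <<'E'
import cv2
p=cv2.imread('pics/side_c.png');cv2.imwrite('pics/s10.png',cv2.resize(p[130:350,150:400],None,fx=3,fy=2.7,interpolation=cv2.INTER_CUBIC))
E
```

```text
top red [229. 218.]  n 242 rect c [552.3  41.9] size [63.4 27.7] ang 5.1 z [19.  34.6 38.8]
top red [360. 273.]  n 276 rect c [ 412.3 -305.4] size [67.3 28.5] ang 45.5 z [14.6 24.6 31. ]
top silver [400. 247.]  n 294 rect c [ 478.8 -414.5] size [33.  65.7] ang 78.4 z [12.2 18.3 32.3]
top yellow [411. 206.]  n 278 rect c [ 590.2 -441.5] size [66.  30.9] ang 17.7 z [12.  25.7 31.6]
side red [230. 197.]  n 142 rect c [550.7  39. ] size [66.4 28. ] ang 6.6 z [18.7 35.  39. ]
side red [254. 299.]  n 291 rect c [ 411.7 -309.3] size [63.5 28.4] ang 45.1 z [11.6 22.6 31.3]
side black [208. 209.]  n 134 rect c [465.3  27.5] size [62.3 25.9] ang 6.3 z [20.3 31.8 36. ]
side silver [304. 318.]  n 397 rect c [ 477.9 -416.4] size [30.5 65.6] ang 77.9 z [11.8 19.1 32.1]
side yellow [348. 303.]  n 378 rect c [ 589.7 -444.4] size [66.3 32.8] ang 16.1 z [ 8.9 23.7 31.6]
t 23.95 tcp [464.4  33.2 289.2] phi 94.8 w 85.7 F [ 0.1  0.5 -0.7] q [ -2.  21. 113.  -0.  46. -96.]
412.5 -306.5 270 135.5 -> [  80.2 -334.2   19.3] [-0.0027  0.0032 -0.7105]
```

View pics/s10.png

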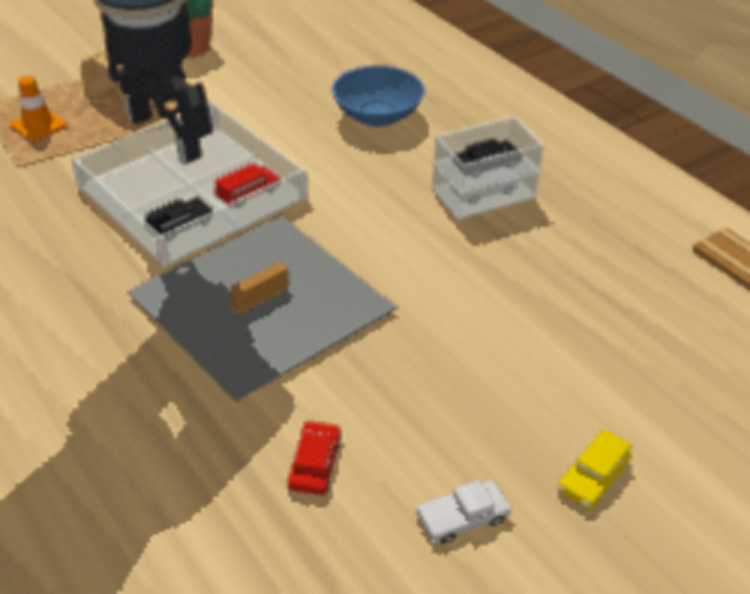

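The hatch is parked at (178,217). The pickup, at (463,510) in the crop, is next.

```bash
python3 plan.py "478.5 -415.3 270 78"
```

```text
t 23.95 tcp [464.4  33.2 289.2] phi 94.8 w 85.7 F [ 0.1  0.5 -0.7] q [ -2.  21. 113.  -0.  46. -96.]
478.5 -415.3 270 78 -> [  23.5 -448.1   19.7] [-0.0008  0.004   0.293 ]
```

>>> apply_moves --increments '[1, 23, -448, 20, 0, 0.004, 0.293, 1, 23, -448, 20, 0, 0.004, 0.293, 1, 23, -448, 20, 0, 0.004, 0.293, 1, 23, -448, 20, 0, 0.004, 0.293, 1, 23, -448, 20, 0, 0.004, 0.293, 1, 23, -448, 20, 0, 0.004, 0.293, 1, 23, -448, 20, 0, 0.004, 0.293, 1, 23, -448, 20, 0, 0.004, 0.293, 1, 23, -448, 20, 0, 0.004, 0.293, 1, 23, -448, 20, 0, 0.004, 0.293]'

```text
clock: 24.78
eef_pos: [477.3, -384.8, 268.7]
orientation: [[-0.978, 0.208, -0.003], [0.208, 0.978, 0.001], [0.004, 0.0, -1.0]]
force: [0.5, 1.0, 0.2]
gripper_width: 85.5
```

```bash
python3 plan.py "478.5 -415.3 270 78"
```

```text
t 24.78 tcp [ 477.3 -384.8  268.7] phi 78.0 w 85.5 F [0.5 1.  0.2] q [ -43.   36.   91.   -0.   54. -121.]
478.5 -415.3 270 78 -> [ -7.6 -29.6  -1.4] [ 0.0005 -0.0036 -0.0003]
```

>>> apply_moves --increments '[1, -7.5, -29.5, 0, 0, -0.003, 0, 1, -7.5, -29.5, 0, 0, -0.003, 0, 1, -7.5, -29.5, 0, 0, -0.003, 0, 1, -7.5, -29.5, 0, 0, -0.003, 0]'

```text
clock: 25.12
eef_pos: [478.9, -412.7, 269.1]
orientation: [[-0.978, 0.208, -0.0], [0.208, 0.978, 0.001], [0.001, 0.001, -1.0]]
force: [1.1, -0.0, -0.2]
gripper_width: 85.3
```

```bash
python3 plan.py "478.5 -415.3 178 78"
```

```text
t 25.12 tcp [ 478.9 -412.7  269.1] phi 78.0 w 85.3 F [ 1.1 -0.  -0.2] q [ -45.   37.   88.    0.   55. -123.]
478.5 -415.3 178 78 -> [-0.2 -2.7 91.1] [ 0.0007 -0.0006 -0.0002]
```

>>> apply_moves --increments '[1, 0, -2, 40, 0, 0, 0, 1, 0, -2, 75, 0, 0, 0, 1, 0, -2, 92, 0, 0, 0, 1, 0, -2, 92, 0, 0, 0, 1, 0, -2, 92, 0, 0, 0, -1, 0, -2, 92, 0, 0, 0, -1, 0, -2, 92, 0, 0, 0, -1, 0, -2, 92, 0, 0, 0, -1, 0, -2, 92, 0, 0, 0, -1, 0, -2, 92, 0, 0, 0]'

```text
clock: 25.95
eef_pos: [479.1, -415.6, 180.0]
orientation: [[-0.978, 0.208, 0.003], [0.208, 0.978, -0.003], [-0.003, -0.002, -1.0]]
force: [-1.0, 1.3, -0.4]
gripper_width: 30.1
```

```bash
python3 plan.py "544.5 127.5 290 95"
```

```text
t 25.95 tcp [ 479.1 -415.6  180. ] phi 78.0 w 30.1 F [-1.   1.3 -0.4] q [ -45.   45.   89.    0.   46. -123.]
544.5 127.5 290 95 -> [  48.6  544.6 -111.3] [-0.0026  0.0029 -0.2967]
```

>>> apply_moves --increments '[-1, 0, 0, -15, 0, 0, 0, -1, 0, 0, -45, 0, 0, 0, -1, 0, 0, -80, 0, 0, 0, -1, 3, 30, -105, 0, 0, -0.02, -1, 6, 67, -110, 0, 0, -0.06, -1, 9, 105, -110, 0, 0, -0.1, -1, 13, 143, -110, 0, 0, -0.15, -1, 16, 181, -110, 0, 0, -0.2, -1, 20, 219, -110, 0, 0, -0.25, -1, 23, 257, -110, 0, 0, -0.297]'

```text
clock: 26.78
eef_pos: [509.4, -157.3, 289.7]
orientation: [[-0.996, -0.09, 0.002], [-0.09, 0.996, -0.002], [-0.002, -0.002, -1.0]]
force: [1.4, -0.4, -0.7]
gripper_width: 30.2
```

```bash
python3 plan.py "544.5 127.5 290 95"
```

```text
t 26.78 tcp [ 509.4 -157.3  289.7] phi 95.1 w 30.2 F [ 1.4 -0.4 -0.7] q [ -22.   27.  103.   -0.   50. -117.]
544.5 127.5 290 95 -> [-60.5 280.5  -0.8] [-0.002   0.0023  0.0024]
```

>>> apply_moves --increments '[-1, -8, 37, 0, 0, 0, 0, -1, -16, 74, 0, 0, 0, 0, -1, -24, 111, 0, 0, 0, 0, -1, -32, 148, 0, 0, 0, 0, -1, -40, 185, 0, 0, 0, 0, -1, -48, 222, 0, 0, 0, 0, -1, -56, 259, 0, 0, 0, 0, -1, -60, 279, 0, 0, 0, 0, -1, -60, 279, 0, 0, 0, 0, -1, -60, 279, 0, 0, 0, 0]'

```text
clock: 27.62
eef_pos: [544.9, 125.0, 288.9]
orientation: [[-0.996, -0.089, 0.002], [-0.089, 0.996, -0.001], [-0.002, -0.002, -1.0]]
force: [0.2, -0.7, -0.7]
gripper_width: 30.1
```

```bash
python3 plan.py "544.5 127.5 185.5 95"
```

```text
t 27.62 tcp [544.9 125.  288.9] phi 95.1 w 30.1 F [ 0.2 -0.7 -0.7] q [  8.  29.  99.  -0.  52. -87.]
544.5 127.5 185.5 95 -> [  0.4   2.7 103.4] [-0.0016  0.0021  0.0023]
```

>>> apply_moves --increments '[-1, 0, 2.5, 30, 0, 0, 0, -1, 0, 2.5, 60, 0, 0, 0, -1, 0, 2.5, 85, 0, 0, 0, -1, 0, 2.5, 98, 0, 0, 0, -1, 0, 2.5, 103, 0, 0, 0, -1, 0, 2.5, 103, 0, 0, 0, -1, 0, 2.5, 103, 0, 0, 0]'

```text
clock: 28.2
eef_pos: [545.5, 126.0, 186.2]
orientation: [[-0.996, -0.087, 0.003], [-0.087, 0.996, -0.001], [-0.003, -0.002, -1.0]]
force: [-0.0, -0.4, 0.1]
gripper_width: 30.0
```

>>> apply_moves --increments '[-1, 0, 0, 1, 0, 0, 0, -1, 0, 0, 1.5, 0, 0, 0, -1, 0, 0, 1.5, 0, 0, 0]'

```text
clock: 28.45
eef_pos: [545.2, 126.4, 184.1]
orientation: [[-0.996, -0.087, 0.002], [-0.087, 0.996, -0.001], [-0.002, -0.001, -1.0]]
force: [-0.8, 0.2, -0.5]
gripper_width: 30.2
```

>>> apply_moves --increments '[-1, 0, 0, 0.5, 0, 0, 0, 0, 0, 0, 0.5, 0, 0, 0, 0, 0, 0, 0.5, 0, 0, 0, 0, 0, 0, 0.5, 0, 0, 0, 0, 0, 0, 0, 0, 0, 0]'

```text
clock: 28.87
eef_pos: [545.0, 126.5, 183.5]
orientation: [[-0.996, -0.087, 0.001], [-0.087, 0.996, -0.001], [-0.001, -0.002, -1.0]]
force: [0.5, -0.2, -1.0]
gripper_width: 42.4
```

>>> apply_moves --increments '[0, 0, 0, -20, 0, 0, 0, 0, 0, 0, -50, 0, 0, 0, 0.5, 0, 0, -85, 0, 0, 0, 1, 0, 0, -105, 0, 0, 0, 1, 0, 0, -105, 0, 0, 0]'

```text
clock: 29.28
eef_pos: [545.8, 126.8, 293.0]
orientation: [[-0.996, -0.088, 0.008], [-0.088, 0.996, -0.0], [-0.008, -0.001, -1.0]]
force: [0.0, -0.1, 0.4]
gripper_width: 77.2
```

```bash
python3 look.py d|grep -E 'red|black|silver .4|yellow|silver .30'; python3 plan.py "412.5 -306.5 270 135.5"; python3 - <<'E'
import cv2
p=cv2.imread('pics/side_d.png');cv2.imwrite('pics/s11.png',cv2.resize(p[130:350,150:400],None,fx=3,fy=2.7,interpolation=cv2.INTER_CUBIC))
E
```

```text
top red [229. 217.]  n 236 rect c [553.2  40.5] size [62.3 27.5] ang 8.0 z [18.6 34.6 39. ]
top red [360. 273.]  n 274 rect c [ 412.4 -305.3] size [66.5 28.7] ang 46.0 z [14.5 23.6 31. ]
top black [232. 251.]  n 282 rect c [466.2  32.4] size [63.6 29.8] ang 5.3 z [18.1 30.  35.4]
top yellow [411. 206.]  n 282 rect c [ 590.3 -441.3] size [66. 31.] ang 18.1 z [11.3 25.3 31.5]
side red [231. 197.]  n 141 rect c [551.   37.5] size [66.  27.8] ang 3.5 z [18.9 35.  39. ]
side red [254. 299.]  n 291 rect c [ 411.6 -309.6] size [64.6 28.1] ang 44.9 z [11.8 23.4 30.7]
side black [208. 209.]  n 135 rect c [464.4  28.1] size [61.6 23.9] ang 4.8 z [21.5 30.9 36. ]
side yellow [349. 303.]  n 376 rect c [ 589.9 -444.3] size [66.3 32.2] ang 16.6 z [10.  25.  31.4]
t 29.38 tcp [544.8 126.6 289. ] phi 95.0 w 85.2 F [ 0.2  0.7 -0.9] q [  8.  29.  99.  -0.  52. -87.]
412.5 -306.5 270 135.5 -> [ 169.7 -419.8   19.2] [-0.0024  0.002  -0.7066]
```

View pics/s11.png

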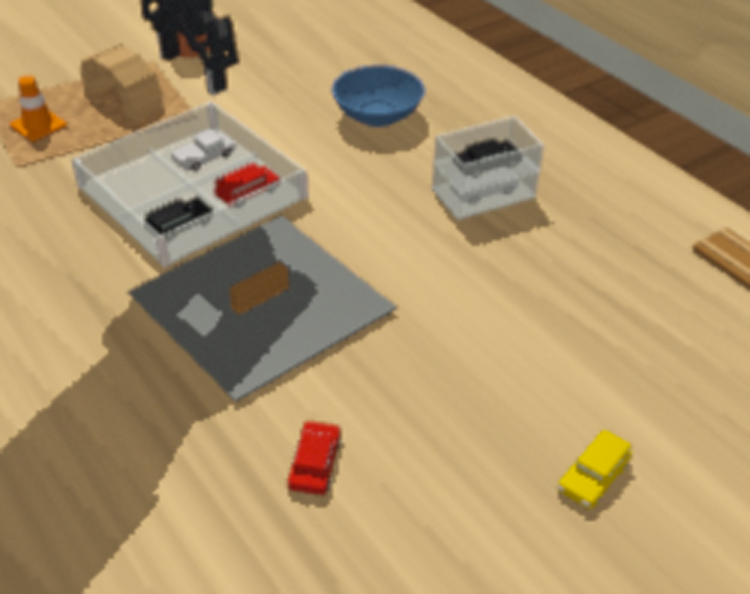

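Three cars are parked: pickup (203,148), van (245,183), hatch (178,217). The saloon, at (315,457), is last. I turn the other way round, because joint 6 would otherwise pass its range.

>>> apply_moves --increments '[1, 170, -420, 19, 0, 0, 1.2, 1, 170, -420, 19, 0, 0, 1.2, 1, 170, -420, 19, 0, 0, 1.2, 1, 170, -420, 19, 0, 0, 1.2, 1, 170, -420, 19, 0, 0, 1.2, 1, 170, -420, 19, 0, 0, 1.2, 1, 170, -420, 19, 0, 0, 1.2, 1, 170, -420, 19, 0, 0, 1.2, 1, 170, -420, 19, 0, 0, 1.2, 1, 170, -420, 19, 0, 0, 1.2]'

```text
clock: 30.22
eef_pos: [421.6, -273.1, 270.1]
orientation: [[-0.436, 0.9, -0.0], [0.9, 0.436, 0.0], [0.0, -0.0, -1.0]]
force: [2.0, -1.0, 1.0]
gripper_width: 85.1
```

```bash
python3 plan.py "412.5 -306.5 270 -44.5"
```

```text
t 30.22 tcp [ 421.6 -273.1  270.1] phi 25.9 w 85.1 F [ 2. -1.  1.] q [-38.  26. 108.  -0.  46. -64.]
412.5 -306.5 270 -44.5 -> [-26.1 -22.8   0.1] [-4.000e-04 -0.000e+00  1.228e+00]
```

>>> apply_moves --increments '[1, -26, -23, 0, 0, 0, 1.228, 1, -26, -23, 0, 0, 0, 1.228, 1, -26, -23, 0, 0, 0, 1.228, 1, -26, -23, 0, 0, 0, 1.228, 1, -26, -23, 0, 0, 0, 1.228, 1, -26, -23, 0, 0, 0, 1.228, 1, -26, -23, 0, 0, 0, 1.228, 1, -26, -23, 0, 0, 0, 1.228, 1, -26, -23, 0, 0, 0, 1.228, 1, -26, -23, 0, 0, 0, 1.228]'

```text
clock: 31.05
eef_pos: [413.5, -304.7, 270.0]
orientation: [[0.701, 0.714, -0.0], [0.714, -0.701, 0.0], [-0.0, -0.001, -1.0]]
force: [-0.0, -0.8, 0.1]
gripper_width: 85.3
```

```bash
python3 plan.py "412.5 -306.5 178 -44.5"
```

```text
t 31.05 tcp [ 413.5 -304.7  270. ] phi -44.5 w 85.3 F [-0.  -0.8  0.1] q [-42.  27. 106.  -0.  47.   3.]
412.5 -306.5 178 -44.5 -> [-2.   0.6 92. ] [-0.0006  0.      0.0005]
```

>>> apply_moves --increments '[1, -1.5, 0.5, 40, 0, 0, 0, 1, -1.5, 0.5, 75, 0, 0, 0, 1, -1.5, 0.5, 92, 0, 0, 0, 1, -1.5, 0.5, 92, 0, 0, 0, 1, -1.5, 0.5, 92, 0, 0, 0, -1, -1.5, 0.5, 92, 0, 0, 0, -1, -1.5, 0.5, 92, 0, 0, 0, -1, -1.5, 0.5, 92, 0, 0, 0, -1, -1.5, 0.5, 92, 0, 0, 0, -1, -1.5, 0.5, 92, 0, 0, 0]'

```text
clock: 31.88
eef_pos: [413.5, -306.7, 180.6]
orientation: [[0.696, 0.718, 0.003], [0.718, -0.696, -0.002], [0.0, 0.003, -1.0]]
force: [-0.7, 2.0, 3.6]
gripper_width: 30.4
```

```bash
python3 plan.py "457 120 290 -85"
```

```text
t 31.88 tcp [ 413.5 -306.7  180.6] phi -44.1 w 30.4 F [-0.7  2.   3.6] q [-42.  36. 108.  -0.  36.   2.]
457 120 290 -85 -> [ 336.7 -265.3 -110.2] [ 0.0032 -0.0013  0.7139]
```

>>> apply_moves --increments '[-1, 0, 0, -15, 0, 0, 0, -1, 0, 0, -45, 0, 0, 0, -1, 0, 0, -80, 0, 0, 0, -1, 25, -20, -105, 0, 0, 0.05, -1, 55, -43, -110, 0, 0, 0.15, -1, 85, -67, -110, 0, 0, 0.25, -1, 115, -91, -110, 0, 0, 0.35, -1, 145, -114, -110, 0, 0, 0.45, -1, 175, -138, -110, 0, 0, 0.55, -1, 205, -162, -110, 0, 0, 0.65]'

```text
clock: 32.72
eef_pos: [439.2, -45.4, 289.7]
orientation: [[0.989, 0.148, 0.002], [0.148, -0.989, -0.002], [0.002, 0.002, -1.0]]
force: [-0.3, -1.4, -1.5]
gripper_width: 30.1
```

```bash
python3 plan.py "457 120 290 -85"
```

```text
t 32.72 tcp [439.2 -45.4 289.7] phi -81.5 w 30.1 F [-0.3 -1.4 -1.5] q [-12.  19. 116.  -0.  45.  70.]
457 120 290 -85 -> [  42.  -161.    -0.5] [ 0.0019 -0.0023  0.0608]
```

>>> apply_moves --increments '[-1, 9, -34, 0, 0, 0, 0.03, -1, 18, -68, 0, 0, 0, 0.06, -1, 27, -102, 0, 0, 0, 0.06, -1, 35, -136, 0, 0, 0, 0.06, -1, 42, -160, 0, 0, 0, 0.06, -1, 42, -160, 0, 0, 0, 0.06, -1, 42, -160, 0, 0, 0, 0.06]'

```text
clock: 33.3
eef_pos: [456.4, 118.2, 289.2]
orientation: [[0.995, 0.096, 0.002], [0.096, -0.995, -0.001], [0.002, 0.002, -1.0]]
force: [-0.2, 0.1, -1.3]
gripper_width: 30.2
```

```bash
python3 plan.py "456.7 120 186 -85"
```

```text
t 33.3 tcp [456.4 118.2 289.2] phi -84.5 w 30.2 F [-0.2  0.1 -1.3] q [  9.  22. 112.  -0.  46.  93.]
456.7 120 186 -85 -> [  0.3  -2.  103.2] [ 0.0016 -0.0018  0.0084]
```

>>> apply_moves --increments '[-1, 0, -2, 30, 0, 0, 0.008, -1, 0, -2, 60, 0, 0, 0.008, -1, 0, -2, 85, 0, 0, 0.008, -1, 0, -2, 98, 0, 0, 0.008, -1, 0, -2, 102, 0, 0, 0.008, -1, 0, -2, 102, 0, 0, 0.008, -1, 0, -2, 102, 0, 0, 0.008]'

```text
clock: 33.88
eef_pos: [456.8, 118.6, 187.7]
orientation: [[0.996, 0.084, 0.002], [0.084, -0.996, -0.001], [0.002, 0.002, -1.0]]
force: [0.2, 0.4, 0.2]
gripper_width: 30.4
```

>>> apply_moves --increments '[-1, 0, 0, 1, 0, 0, 0, -1, 0, 0, 1.5, 0, 0, 0, -1, 0, 0, 1.5, 0, 0, 0]'

```text
clock: 34.13
eef_pos: [456.7, 119.1, 186.2]
orientation: [[0.996, 0.085, 0.003], [0.085, -0.996, -0.001], [0.003, 0.001, -1.0]]
force: [0.2, -0.8, -1.1]
gripper_width: 30.3
```

>>> apply_moves --increments '[-1, 0, 0, 1, 0, 0, 0, -1, 0, 0, 1.5, 0, 0, 0, -1, 0, 0, 1.5, 0, 0, 0]'

```text
clock: 34.38
eef_pos: [456.7, 119.2, 184.6]
orientation: [[0.996, 0.085, 0.002], [0.085, -0.996, -0.001], [0.002, 0.002, -1.0]]
force: [-1.9, -0.1, 9.7]
gripper_width: 30.2
```

>>> apply_moves --increments '[0, 0, 0, 0, 0, 0, 0, 0, 0, 0, 0, 0, 0, 0, 0, 0, 0, 0, 0, 0, 0, 0, 0, 0, 0, 0, 0, 0]'

```text
clock: 34.72
eef_pos: [456.5, 119.1, 184.0]
orientation: [[0.996, 0.085, 0.001], [0.085, -0.996, -0.001], [0.001, 0.002, -1.0]]
force: [0.6, -0.8, 1.0]
gripper_width: 42.7
```

>>> apply_moves --increments '[0, 0, 0, -20, 0, 0, 0, 0, 0, 0, -50, 0, 0, 0, 0.5, 0, 0, -85, 0, 0, 0, 1, 0, 0, -110, 0, 0, 0, 1, 0, 0, -110, 0, 0, 0, 1, 0, 0, -110, 0, 0, 0]'

```text
clock: 35.22
eef_pos: [456.5, 119.3, 295.0]
orientation: [[0.996, 0.085, 0.004], [0.085, -0.996, -0.001], [0.004, 0.001, -1.0]]
force: [0.3, 0.6, 0.2]
gripper_width: 85.2
```

```bash
python3 look.py e; python3 plan.py "475 -116.8 300 -85"; python3 - <<'E'
import cv2
p=cv2.imread('pics/side_e.png');cv2.imwrite('pics/s12.png',cv2.resize(p[130:350,150:400],None,fx=3,fy=2.7,interpolation=cv2.INTER_CUBIC))
E
```

```text
t 35.2167
top red [229. 218.]  n 245 rect c [552.1  41.6] size [63.3 27.3] ang 5.4 z [19.3 34.8 38.8]
top black [232. 251.]  n 285 rect c [466.1  31.9] size [63.  29.7] ang 4.7 z [18.1 30.5 35.5]
top silver [211. 229.]  n 221 rect c [522.9  78.1] size [156.3 127.6] ang 70.3 z [ 6.3 14.6 32.5]
top silver [197. 221.]  n 295 rect c [543.2 126.4] size [70.7 40.1] ang 6.3 z [ 8.1 22.2 36.2]
top yellow [411. 206.]  n 280 rect c [ 590.4 -441.4] size [65.6 32.1] ang 16.7 z [11.1 25.7 31.7]
top case rim n 307 rect c [504.   80.7] size [181.9 179.1] ang 5.4 z [39.3 43.2 47.1]
top lidpanel n 4330 rect c [ 473.3 -109.7] size [185.5 195.8] ang 5.2 z [ 7.4 10.5 13.6]
top handle n 126 rect c [463.1 -68.4] size [ 60.1 118.2] ang 11.7 z [37.9 42.5 46.5]
side red [195. 195.]  n 140 rect c [457.7 115.9] size [60.6 29.2] ang 4.4 z [15.8 24.4 34.7]
side red [231. 197.]  n 144 rect c [550.4  38.3] size [63.  26.2] ang 5.7 z [19.1 34.9 38.9]
side black [208. 209.]  n 134 rect c [464.8  28.1] size [61.2 25.2] ang 6.3 z [21.1 31.7 36.5]
side silver [217. 185.]  n 176 rect c [549.3 136.6] size [81.7 59.7] ang
[... 252 characters left out ...]
 rect c [513.   -6.2] size [172.5   7.5] ang 5.0 z [ 7.1 22.9 39.1]
side silver [311. 202.]  n 234 rect c [ 747.8 -120.3] size [ 44.3 102.5] ang 52.2 z [ 7.  21.3 39.3]
side yellow [348. 303.]  n 376 rect c [ 590.1 -444.5] size [66.6 32.1] ang 15.2 z [10.1 23.9 31.6]
side case rim n 374 rect c [505.6  80.4] size [183.7 182.1] ang 4.8 z [39.1 43.6 47.5]
side lidpanel n 2757 rect c [ 474.1 -110.2] size [187.  198.9] ang 5.3 z [ 8.9 11.9 13.9]
side handle n 129 rect c [463.6 -68.7] size [ 58.7 120.2] ang 11.5 z [34.5 42.7 46.4]
t 35.32 tcp [456.  119.2 293.2] phi -85.1 w 85.1 F [ 0.1 -0.1  0.2] q [  9.  21. 112.  -0.  47.  94.]
475 -116.8 300 -85 -> [ -1.2 236.8  -6.4] [ 0.0016 -0.0002 -0.002 ]
```

View pics/s12.png

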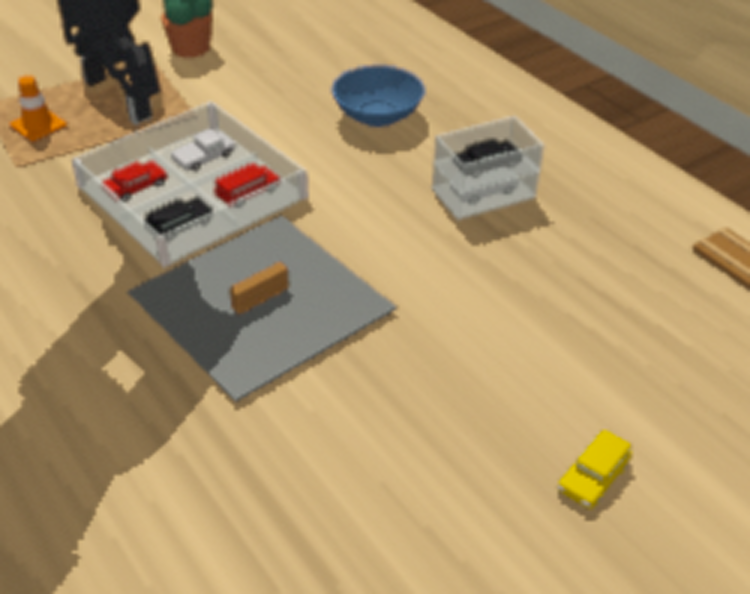

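All four cars stand in separate bays: (135,180), (203,148), (245,183), (178,217). I measure the lid more closely, then fetch it.

```bash
python3 - <<'E'
from h import *
for n in('top','side'):
    p,d=snap(n);W=cloud(n,d);X,Y,Z=[W[...,i] for i in range(3)]
    nl=(np.hypot(X-475,Y+117)<135)
    blob(W,nl&(Z>7.5)&(Z<15)&(Y<-26),n+' panel'); blob(W,(np.hypot(X-475,Y+117)<45)&(Z>32),n+' handle')
    # case floor/outer: compare rim
    nc=(np.hypot(X-504,Y-81)<140)&(Y>-12)
    blob(W,nc&(Z>40)&(Z<50),n+' rim')
E
```

```text
top panel n 4304 rect c [ 473.9 -117.2] size [185.5 181.3] ang 5.2 z [ 7.8 10.7 14. ]
top handle n 123 rect c [ 473.3 -117.3] size [59.3 13. ] ang 0.9 z [38.3 42.  45.6]
top rim n 279 rect c [503.6  81.1] size [181.1 177.2] ang 5.2 z [40.3 43.7 47.5]
side panel n 2911 rect c [ 474.8 -118.3] size [187.8 182.9] ang 4.5 z [ 8.9 12.  14.5]
side handle n 129 rect c [ 473.7 -117.6] size [59.6 16.5] ang 5.7 z [32.7 42.9 46.4]
side rim n 307 rect c [505.4  81.3] size [183.5 183.4] ang 5.5 z [40.2 44.1 47.8]
```

>>> apply_moves --increments '[1, -1, 237, -6, 0, 0, 0, 1, -1, 237, -6, 0, 0, 0, 1, -1, 237, -6, 0, 0, 0, 1, -1, 237, -6, 0, 0, 0, 1, -1, 237, -6, 0, 0, 0, 1, -1, 237, -6, 0, 0, 0, 1, -1, 237, -6, 0, 0, 0, 1, -1, 237, -6, 0, 0, 0]'

```text
clock: 36.08
eef_pos: [475.3, -118.1, 299.3]
orientation: [[0.997, 0.082, -0.0], [0.082, -0.997, -0.001], [-0.0, 0.001, -1.0]]
force: [0.5, 1.4, -0.2]
gripper_width: 85.1
```

```bash
python3 plan.py "474.5 -116.8 189 -84.8"
```

```text
t 36.08 tcp [ 475.3 -118.1  299.3] phi -85.3 w 85.1 F [ 0.5  1.4 -0.2] q [-19.  22. 109.  -0.  49.  66.]
474.5 -116.8 189 -84.8 -> [ -0.7  -1.4 110.3] [ 0.0007  0.0002 -0.0083]
```

>>> apply_moves --increments '[1, -0.7, -1, 40, 0, 0, -0.008, 1, -0.7, -1, 75, 0, 0, -0.008, 1, -0.7, -1, 100, 0, 0, -0.008, 1, -0.7, -1, 108, 0, 0, -0.008, 1, -0.7, -1, 108, 0, 0, -0.008, -1, -0.7, -1, 108, 0, 0, -0.008, -1, -0.7, -1, 108, 0, 0, -0.008, -1, -0.7, -1, 108, 0, 0, -0.008, -1, -0.7, -1, 108, 0, 0, -0.008, -1, -0.7, -1, 108, 0, 0, -0.008]'

```text
clock: 36.92
eef_pos: [475.1, -116.2, 193.2]
orientation: [[0.996, 0.093, 0.003], [0.093, -0.996, -0.002], [0.003, 0.002, -1.0]]
force: [-0.3, -0.2, 0.1]
gripper_width: 25.4
```

>>> apply_moves --increments '[-1, 0, 0, 0, 0, 0, 0, -1, 0, 0, 0, 0, 0, 0]'

```text
clock: 37.08
eef_pos: [475.1, -116.2, 193.1]
orientation: [[0.996, 0.093, 0.002], [0.093, -0.996, -0.002], [0.002, 0.002, -1.0]]
force: [-1.5, 0.4, 8.3]
gripper_width: 12.7
```

```bash
python3 plan.py "504.5 81.4 265 -84.8"
```

```text
t 37.08 tcp [ 475.1 -116.2  193.1] phi -84.7 w 12.7 F [-1.5  0.4  8.3] q [-19.  33. 112.  -0.  35.  66.]
504.5 81.4 265 -84.8 -> [  47.8 -193.9  -72.2] [ 0.0019 -0.0023  0.0023]
```

>>> apply_moves --increments '[-1, 0, 0, -10, 0, 0, 0, -1, 0, 0, -30, 0, 0, 0, -1, 0, 0, -60, 0, 0, 0, -1, 4, -16, -80, 0, 0, 0, -1, 12, -48, -82, 0, 0, 0, -1, 20, -80, -82, 0, 0, 0, -1, 28, -112, -82, 0, 0, 0, -1, 36, -144, -82, 0, 0, 0, -1, 44, -175, -82, 0, 0, 0, -1, 48.3, -193.7, -82, 0, 0, 0]'

```text
clock: 37.92
eef_pos: [504.8, 83.9, 274.8]
orientation: [[0.996, 0.094, 0.002], [0.094, -0.996, -0.001], [0.002, 0.001, -1.0]]
force: [1.1, -0.8, -2.2]
gripper_width: 12.4
```

>>> apply_moves --increments '[-1, 0, 0, 0, 0, 0, 0, -1, 0, 0, 0, 0, 0, 0]'

```text
clock: 38.08
eef_pos: [504.6, 82.1, 274.5]
orientation: [[0.995, 0.095, 0.001], [0.095, -0.995, -0.002], [0.001, 0.002, -1.0]]
force: [-0.4, -0.4, -1.5]
gripper_width: 12.8
```

```bash
python3 plan.py "505 81.2 245 -84.8"; python3 look.py f|grep rim; python3 - <<'E'
from h import *
p,d=snap('side')
cv2.imwrite('pics/s13.png',cv2.resize(p[130:270,140:310,::-1],None,fx=4,fy=4,interpolation=cv2.INTER_CUBIC))
for n in('side','top'):
  p,d=snap(n);W=cloud(n,d);X,Y,Z=[W[...,i] for i in range(3)]
  hsv=cv2.cvtColor(p,cv2.COLOR_RGB2HSV)
  blob(W,(np.hypot(X-504,Y-81)<140)&(Z>84)&(Z<97)&(hsv[...,2]>30),n)
E
```

```text
t 38.08 tcp [504.6  82.1 274.5] phi -84.5 w 12.8 F [-0.4 -0.4 -1.5] q [  4.  26. 107.  -0.  47.  89.]
505 81.2 245 -84.8 -> [ 0.2  0.9 29.5] [ 0.0017 -0.0013  0.0045]
top case rim n 5 rect c [511.8  -7.6] size [179.9   0.5] ang 5.8 z [39.4 41.6 43.3]
side case rim n 220 rect c [504.9  80.4] size [183.8 178.6] ang 5.3 z [39.2 43.9 47.3]
side n 1889 rect c [504.5  79.9] size [187.7 185.6] ang 5.2 z [90.4 93.3 95.7]
top n 2696 rect c [503.9  80.3] size [184.8 183.4] ang 5.2 z [88.3 91.7 95.2]
```

View pics/s13.png

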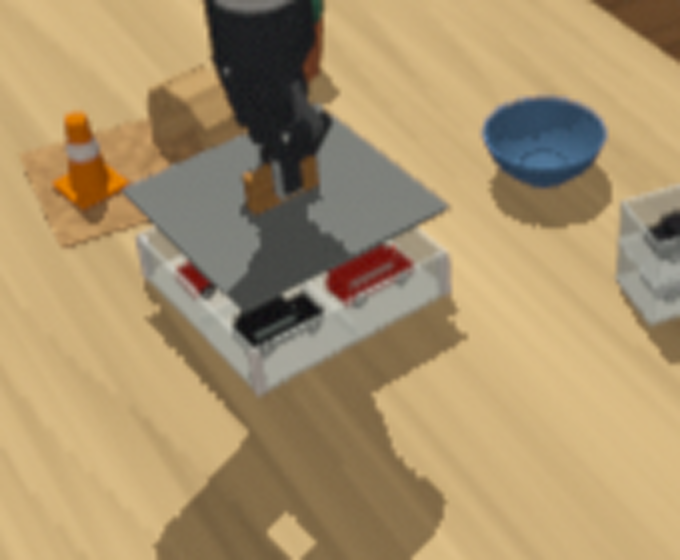

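The lid hangs level over the case at (285,205), aligned to within a millimetre. I lower it in small steps.

>>> apply_moves --increments '[-1, 0, 0, 15, 0, 0, 0.002, -1, 0, 0, 28, 0, 0, 0.002, -1, 0, 0, 34, 0, 0, 0.002, -1, 0, 0, 36, 0, 0, 0.002, -1, 0, 0, 36, 0, 0, 0.002]'

```text
clock: 38.75
eef_pos: [504.9, 81.0, 238.0]
orientation: [[0.996, 0.091, 0.001], [0.091, -0.996, -0.001], [0.001, 0.002, -1.0]]
force: [-0.0, -0.1, -3.1]
gripper_width: 12.5
```

```bash
python3 plan.py "505 82.3 231 -84.8"
```

```text
t 38.75 tcp [504.9  81.  238. ] phi -84.8 w 12.5 F [-0.  -0.1 -3.1] q [  4.  30. 108.  -0.  42.  89.]
505 82.3 231 -84.8 -> [ 0.2 -1.3  7. ] [ 0.0015 -0.0007 -0.0001]
```

>>> apply_moves --increments '[-1, 0, -0.6, 2, 0, 0, 0, -1, 0, -0.6, 3.5, 0, 0, 0, -1, 0, -0.6, 4, 0, 0, 0, -1, 0, -0.6, 4, 0, 0, 0]'

```text
clock: 39.08
eef_pos: [504.9, 81.9, 234.3]
orientation: [[0.996, 0.091, 0.002], [0.091, -0.996, -0.001], [0.002, 0.002, -1.0]]
force: [0.1, 0.2, -1.8]
gripper_width: 13.0
```

>>> apply_moves --increments '[-1, 0, 0, 1.5, 0, 0, 0, -1, 0, 0, 2.5, 0, 0, 0, -1, 0, 0, 2.5, 0, 0, 0]'

```text
clock: 39.33
eef_pos: [504.8, 81.9, 231.5]
orientation: [[0.996, 0.091, 0.001], [0.091, -0.996, -0.001], [0.001, 0.002, -1.0]]
force: [-0.3, 0.0, -1.5]
gripper_width: 12.8
```

>>> apply_moves --increments '[-1, 0, 0, 0.7, 0, 0, 0, -1, 0, 0, 0.7, 0, 0, 0]'

```text
clock: 39.5
eef_pos: [504.8, 81.9, 231.1]
orientation: [[0.996, 0.091, 0.002], [0.091, -0.996, -0.001], [0.001, 0.002, -1.0]]
force: [-1.9, -0.1, 2.1]
gripper_width: 12.7
```

>>> apply_moves --increments '[-1, 0, 0, 0.5, 0, 0, 0, -1, 0, 0, 0.5, 0, 0, 0]'

```text
clock: 39.67
eef_pos: [504.9, 81.9, 231.1]
orientation: [[0.996, 0.091, 0.002], [0.091, -0.996, -0.001], [0.002, 0.002, -1.0]]
force: [-3.8, -0.5, 9.4]
gripper_width: 12.8
```

The lid is seated at exactly the predicted height. I press a little harder and hold.

>>> apply_moves --increments '[-1, 0, 0, 0.5, 0, 0, 0, -1, 0, 0, 0.5, 0, 0, 0, -1, 0, 0, 0.5, 0, 0, 0, -1, 0, 0, 0.5, 0, 0, 0, -1, 0, 0, 0.5, 0, 0, 0, -1, 0, 0, 0.5, 0, 0, 0, -1, 0, 0, 0.5, 0, 0, 0, -1, 0, 0, 0.5, 0, 0, 0]'

```text
clock: 40.33
eef_pos: [504.8, 81.9, 231.1]
orientation: [[0.996, 0.091, 0.002], [0.091, -0.996, -0.001], [0.002, 0.002, -1.0]]
force: [-7.8, -0.6, 17.5]
gripper_width: 12.4
```

The press held about 17 N for 0.6 s. I ease off, release and retreat.

>>> apply_moves --increments '[-1, 0, 0, -0.8, 0, 0, 0, -0.5, 0, 0, -0.8, 0, 0, 0, 0.3, 0, 0, -0.8, 0, 0, 0, 1, 0, 0, -0.8, 0, 0, 0, 1, 0, 0, -0.8, 0, 0, 0, 1, 0, 0, -20, 0, 0, 0, 1, 0, 0, -50, 0, 0, 0, 1, 0, 0, -85, 0, 0, 0, 1, 0, 0, -120, 0, 0, 0, 1, 0, 0, -140, 0, 0, 0]'

```text
clock: 41.17
eef_pos: [504.9, 82.1, 373.5]
orientation: [[0.996, 0.091, 0.005], [0.091, -0.996, -0.001], [0.005, 0.002, -1.0]]
force: [-0.1, 0.6, 0.9]
gripper_width: 85.4
```

```bash
python3 plan.py; python3 - <<'E'
from h import *
for n in('side','top'):
  p,d=snap(n);W=cloud(n,d);X,Y,Z=[W[...,i] for i in range(3)]
  cv2.imwrite(f'pics/{n}_g.png',cv2.resize(p[:,:,::-1],(800,600),interpolation=cv2.INTER_CUBIC))
  nc=(np.hypot(X-504,Y-81)<140)
  m=nc&(Z>44)&(Z<56);blob(W,m,n+' lid');blob(W,nc&(Z>72)&(Z<92)&(np.hypot(X-504,Y-81)<50),n+' handle')
  A=np.c_[X[m],Y[m],np.ones(m.sum())];s=np.linalg.lstsq(A,Z[m],rcond=None)[0];print('tilt',s[:2],'z at centre',s@[504.4,81,1])
  blob(W,(np.hypot(X-525,Y-295)<65)&(Z>40),n+' arch');blob(W,(np.hypot(X-415,Y-295)<45)&(Z>55),n+' cone')
p,d=snap('side');cv2.imwrite('pics/s14.png',cv2.resize(p[110:270,120:310,::-1],None,fx=4,fy=3.6,interpolation=cv2.INTER_CUBIC))
E
```

```text
t 41.17 tcp [504.9  82.1 373.5] phi -84.8 w 85.4 F [-0.1  0.6  0.9] q [  4.  18. 102.  -0.  59.  89.]
side lid n 2049 rect c [504.7  80.9] size [187.8 184.5] ang 4.7 z [47.  50.2 53.1]
side handle n 95 rect c [504.4  79.9] size [59.5 17.2] ang 6.0 z [72.4 80.6 84.2]
tilt [0.00064968 0.00207885] z at centre 50.16639205614436
side arch n 285 rect c [524.9 292.7] size [ 46.7 100.3] ang 9.7 z [41.2 62.3 74.4]
side cone n 62 rect c [413.7 291.2] size [24.  20.1] ang 20.8 z [55.2 68.4 80. ]
top lid n 2555 rect c [503.   81.5] size [187.1 183.4] ang 5.1 z [45.  48.5 52.3]Traceback (most recent call last):
  File "<stdin>", line 6, in <module>
  File "h.py", line 30, in blob
    print(lab,'n',len(pts),'rect c',np.round(r[0],1),'size',np.round(r[1],1),'ang',round(r[2],1),'z',np.round(np.percentile(pts[:,2],[2,50,98]),1))
                                                                                                              ~~~~~~~~~~~~~^^^^^^^^^^^^^^^^^^^^
    return _quantile_unchecked(
        a, q, axis, out, overwrite_input, method, keepdims, weights)
    return _ureduce(a,
                    func=_quantile_ureduce_func,
    ...<5 lines>...
                    overwrite_input=overwrite_input,
                    method=method)
    r = func(a, **kwargs)
    result = _quantile(arr,
                       quantiles=q,
    ...<2 lines>...
                       out=out,
                       weights=wgt)
    slices_having_nans = np.isnan(arr[-1, ...])
                                  ~~~^^^^^^^^^
IndexError: index -1 is out of bounds for axis 0 with size 0
```

View pics/top_g.png

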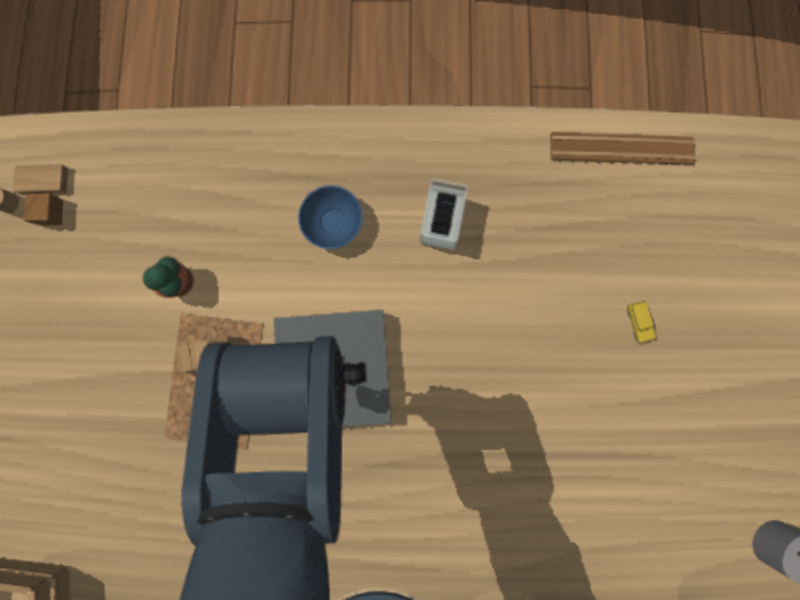

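The top view shows the lid squarely on the case at (330,370) and only the yellow look-alike left on the shelf at (642,322). One last side view checks the cars through the clear wall.

```bash
python3 - <<'E'
from h import *
p,d=snap('side');cv2.imwrite('pics/s15.png',cv2.resize(p[110:270,120:310,::-1],None,fx=4,fy=3.6,interpolation=cv2.INTER_CUBIC))
E
```

```text
(no output)
```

View pics/s15.png

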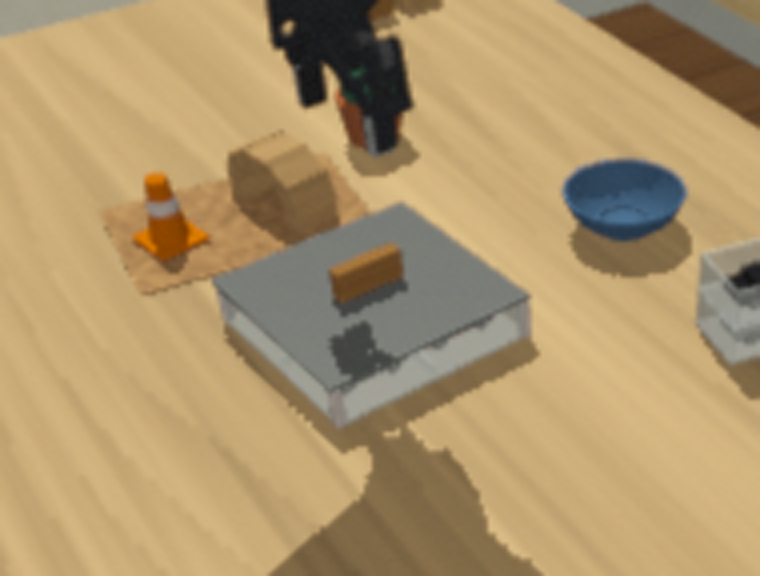

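The lid is seated flat at (370,295), the arch and cone stand on the mat at (285,185) and (168,218), and the gripper is clear. I hand in the job.

```bash
python3 -c "
from cell import env
print(env.close_job()); print(env.get_state()['clock'])"
```

```text
the job is handed in; nothing more can be done
None
the job is handed in; nothing more can be done
```

I moved the cone and the arch onto the cork mat and laid the lid on the shelf. The van, hatch, pickup and saloon then went into a bay each, and the yellow look-alike stayed where it was. I put the lid back, pressed it at about 17 N for roughly 0.6 s, released it and handed the job in at about 41 s. `close_job()` gives no verdict, so I don't know the score.

**Last checks:**
- **Lid:** it lies flat (tilt about 0.002 rad), at the same measured height as when it was first on the case. It is centred within about 1.5 mm; the top and side cameras differ by up to 2 mm.
- **Arch and cone:** both stand upright on the mat in the last side view.
- **Cars:** I saw all four upright in separate bays just before closing the lid. Afterwards only faint outlines showed through the clear wall, so I could not check them again.
- **Bystanders:** the bowl, plant and tray stack look unmoved in the last top view; I did not re-measure them.

**What went wrong:**
- **Cone:** setting it down briefly peaked at 46 N on the wrist, pressing through the fingers. That is well under the 120 N wrist limit, and I backed off at once.
- **Last check script:** the final top-view measurement of the handle, arch and cone stopped with an error because the arm hid them from the camera. The side view covered those.

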